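# Hang the model roof and hold it up at the extractor with the cam lever

## Robot

A 7-joint arm with a two-finger parallel gripper is mounted at the origin on the work surface. World frame = base frame: x ahead of the robot, y to its left, z up, the work surface at z = 0. Lengths are in mm, angles in degrees, forces in N, time in s.
With the tool pointing down it reaches from about 400 to 850 mm from the base axis. Payload 10.4 kg.
Tool frame: the origin (TCP) lies at the very end of the fingers, on their centre line; the grasp point (between the pads) lies 19 mm behind it; z points along the fingers, y is the direction in which the jaws open and shut (so a half turn about z gives the same grasp; the last joint's range is limited). The gripper opens to 85 mm and grips with 20 to 120 N. Pads are 22 mm wide; open, the fingers measure 114 mm over their backs; the gripper's body (76 mm by 85 mm) begins 54 mm behind the grasp point. The pads swing forward as they close: fully open they stand 13 mm farther back than shut.
Start: joints at [70.726, 19.034, -3.707, 83.658, 1.238, 77.344, -5.071], TCP at [192.944, -594.495, 231.338] pointing down, gripper open.
Joint ranges: [-148.97, 148.97], [-28.65, 121.19], [-84.17, 76.75], [9.2, 138.47], [-72.65, 252.65], [3.7, 117.97], [-149.18, 149.18]. Speed limits (degrees/s): [127.2, 127.2, 159.86, 159.86, 180, 180, 180].

## Interface

Orientations are given as a 3x3 rotation matrix whose columns are the frame's x, y, z axes.
In Python, from plant import arm gives the robot as it stands.
- The arm moves only by the tool jog_arm, never from a script. Its argument "steps" is a list that holds one entry, the list of rows, each a list of 7 numbers: the opening, from -1 (shut) to 1 (fully open), then the shift along the tool's x, y, z in units of 60 mm (1.0 is 60 mm), then the turn, a rotation vector about the tool's x, y, z in units of 6 degrees (1.0 is 6 degrees). In form: [[[jaw, tx, ty, tz, rx, ry, rz], ...]]. A call has 1 to 12 rows; each row is the pose to reach, as a shift and turn from the pose commanded when the call began, along the tool's axes at that moment; what a row does not reach only later rows make up. A row lasts 1/8 s, in which the tool goes at most 62.5 mm and 10.7 degrees, less where a joint would pass 70% of its speed; a pose out of reach is approached as far as the arm can. A call with a gripper value outside its range is refused whole. The fingers move at their own pace and stop on an object; "squeeze" is the grip in N (left out, the last holds). Time passes only in rows, so rows that repeat a pose let the fingers close. It gives the time, the measured TCP pose, the force and the opening at its end, in the units of the state.
- arm.sense(): the state, without advancing time (a new reading comes with each control period).
- arm.read_camera(name): name is "scene" or "top" or "wrist"; returns (picture, depth): 420x560x3 uint8, red, green, blue; 420x560 float32, mm along the optical axis (not along the pixel's ray), 0 where there is no reading.
- arm.calibration(name): a dict with "intrinsics" (3x3 intrinsics, pixels), "k1" (the pictures are not rectified: a ray, as slopes to the right and down, at radius r is drawn at 1 + k1 r^2 times it, then the intrinsics apply), "pose" (4x4, takes a point from camera to world coordinates); the wrist camera has in their place "tool_from_camera" (4x4, takes a point from camera to tool coordinates, whose origin is the TCP and whose axes are the flange's). Camera axes: x right, y down, z forward; pixel columns grow to the right and rows downward; lengths in mm; the calibration is good to about 2 mm. A picture is of the moment at which its call begins: read the wrist's pose just before it. calibration takes no time and is no camera call.
- arm.job_done(): hands the job in, once; it reports no verdict.
Trained networks look in the newest picture that a camera, given by its name, has taken for a name from the list of things; names that differ only in an ending like _2 or _b are one class to them, and where a whole thing is asked for, a point or a joint stands for the part that bears it (a point fixed in the world has none). Each returns a list of dicts, best first, with "score" (0 to 1); they miss things now and then, are a little off and sometimes report something else, mostly with a low value. They report only what shows in the picture. A call takes as long as a camera call. They do not tell look-alikes from the thing itself.
- arm.look_for(camera, query): "point" ([x, y, z] in mm, in the coordinates of the camera as it stood for that picture, good to about 4 mm: the middle of the surface that is visible of it).
- arm.trace(camera, query): "mask" (420x560 bool, what is visible of it).
- arm.place_of(camera, query): "point" ([x, y, z] in mm, in the coordinates of the camera as it stood for that picture, good to about 4 mm: a listed point, or the origin of a listed thing).
The state is a dict: "clock": time; "q": joint angles; "dq": joint speeds; "joint_torque": joint torques, N m; "tool_pos": TCP position; "eef_rot": TCP orientation; "force": force on the tool from outside, world axes, zero at the start; "ft_torque": the same for the moment, N m; "opening": opening from 0.0 (shut) to 1.0 (fully open).
Only numpy, scipy, OpenCV 4.12 (cv2) and the standard library are available. Lean on these libraries where they do the work, as an engineer would, in place of code of your own. Each camera call takes 0.05 s, during which the arm holds its last target. There are 200 camera calls.

## Task

Hang the white model roof astride the lift stand's horizontal bar, its ridge along the bar and its whole length on the bar, and let go of it. Then turn the stand's cam lever up until it stands straight up, which is the cam's highest lift, and finish while holding the lever there with the fingers, because it springs back (and the bar sinks again beyond the top too). Do not push the other things on the table about.

Things in the scene. Friction and masses are not known exactly. Their poses are not given: they have to be found in the camera images.
- roof: Loose white gable-roof model, about 70 g: two 4 mm slabs, 85 mm down the slope, 100 mm along the ridge, pitched 50 degrees, open below; 115 mm wide, standing on its eaves left or right of the stand. Origin at eaves level under the ridge's middle; z up, y along the ridge (half a turn looks the same). Inside of the ridge 65 mm above the origin.
- lantern (a point): Centre of the solid upright block (lantern) on the middle of the roof's ridge: 18 mm wide (roof's x), 50 mm long (along the ridge), from 65 to 103 mm above the roof's origin; this point is 84 mm above it. Pinch it across its width from above.
- lift_stand: Fixed stand on an aluminium plate 130 x 360 x 12 mm; origin on the table under its two guide rods (top bridge 224 mm high); x points away from the robot, y to the left along the bar. Bar on the rods' +y side, cam and lever on the -y side. A black extraction nozzle (100 mm wide, top 145 mm high) stands 135 to 185 mm behind the bar.
- bar_mid (a point): The stand's horizontal round steel bar, 16 mm in diameter, free at its left end. Origin on the bar's centre line, at the middle of its free 220 mm; y along the bar, z up. It is 140 mm above the table at lever 0 and rises with the cam by up to 24 mm. With the roof hung on it, the roof's origin is 53 mm below this origin.
- knob (a point): The lever's steel arm (rod 11 mm thick) and round black knob, 30 mm in diameter; origin at the knob's centre. The knob turns at 140 mm radius in the stand's x-z plane, about point cam_axis. It can be pinched along the stand's y from above, tool kept pointing down, and carried along its arc.
- cam_axis (a point): Point on the lever's turning axis (along the stand's y) in the knob's plane: 80 mm above the table, 68 mm to the right (-y) of the stand's origin.
- cam_lever (a joint): Angle of the cam lever (rad). 0: the lever points to the robot (stand's -x), 4 degrees above level; it grows as the knob comes up and over away from the robot; 1.5: straight up, the cam's highest lift; stop at 2.1. Starts between 0 and 0.3. A spring pulls it back; holding it at the top takes about 2 to 4 N at the knob.
- lift_bar (a joint): Rise of the bar (m) above its place at lever 0: 0.026*(cos(angle-1.5)-cos(1.5)), highest 0.024 at lever 1.5.
- block_model: Bystander: loose white flat-topped model block, 60 x 60 x 85 mm, origin under its centre.
- sanding_block: Bystander: cork block 35 x 70 x 26 mm, origin under its centre.
- paint_jar: Bystander: jar, 56 mm across, 65 mm high, origin under its centre.
- spray_can: Bystander: can, 64 mm across, 170 mm high, origin under its centre.
- glue_bottle: Bystander: bottle, 44 mm across, 120 mm high, origin under its centre.
- brush: Bystander: brush 140 mm long lying on the table between robot and stand, along its own x.
There are look-alikes about, which are no part of the job. Leave any green, red or yellow look-alike of the roof alone.

How it is judged:
By the outcome, as a careful person would: the job done as asked, in the order asked, and still so for the second after the job is handed in, while the arm keeps its last pose, push and grip.
It also fails if it takes over 66 s, if anything falls off the work surface, if the arm or the gripper's body presses on something with over 40 N, if the wrist force passes 120 N, or if a joint passes its speed limit or range.

## Working session

There is one attempt and no reset: what is moved stays moved. The work goes in short steps, Python scripts to look and compute and a tool call to move; the robot and the scene stay as the last step left them, time stands still between calls to the robot, and variables do not carry over. Pictures are saved under pics/ and viewed, about 8 in all and at most 12, crops included, and the job is handed in when it is done.

Besides the shell and the picture viewer there is one more tool, called after "Call:" as name([rows], argument=value, ...), one row to a line, values as JSON. jog_arm: Moves the arm, as the interface text tells. Its arguments: {"type":"object","properties":{"steps":{"type":"array","items":{"type":"array","items":{"type":"array","items":{"type":"number"}}}},"squeeze":{"type":"number"}},"required":["steps"]}

```bash
mkdir -p pics; ls
cat > h.py <<'E'
import numpy as np, cv2
from plant import arm
def cal(n):
    c=arm.calibration(n)
    if 'pose' in c: T=np.array(c['pose'])
    else:
        s=arm.sense(); W=np.eye(4); W[:3,:3]=s['eef_rot']; W[:3,3]=s['tool_pos']; T=W@np.array(c['tool_from_camera'])
    return np.array(c['intrinsics']),c['k1'],T
def tow(T,p): return (T[:3,:3]@np.array(p).T).T+T[:3,3]
def pix(n,p,T=None):
    K,k,T0=cal(n); T=T0 if T is None else T
    q=T[:3,:3].T@(np.array(p)-T[:3,3]); x=q[:2]/q[2]; x=x*(1+k*(x@x)); return K[:2,:2]@x+K[:2,2]
def cloud(n,dep,T=None):
    K,k,T0=cal(n); T=T0 if T is None else T
    v,u=np.mgrid[:dep.shape[0],:dep.shape[1]]
    pts=np.stack([u.ravel(),v.ravel()],-1).astype(np.float64)[:,None]
    n_=cv2.undistortPoints(pts,K,np.array([k,0,0,0,0.]))[:,0]
    d=dep.ravel()[:,None]
    P=np.hstack([n_*d,d]); return tow(T,P).reshape(*dep.shape,3)
def save(name,img): cv2.imwrite('pics/'+name,img[:,:,::-1])
E
python3 - <<'E'
from h import *
s=arm.sense(); print(s['clock'],s['tool_pos'],np.round(s['eef_rot'],3).tolist())
for n in ['scene','top']:
    im,d=arm.read_camera(n); save(n+'0.png',im); np.save(n+'0.npy',d); K,k,T=cal(n)
    print(n,T[:3,3].round(),k)
    for q in ['roof','lantern','lift_stand','bar_mid','knob','cam_axis','block_model','sanding_block','paint_jar','spray_can','glue_bottle','brush']:
        for r in arm.place_of(n,q)[:4]: print(q,round(r['score'],2),tow(T,r['point']).round().tolist(),pix(n,tow(T,r['point']),T).round().tolist())
print(arm.sense()['clock'])
E
```

```text
pics
0.0 [ 192.78969093 -594.12103106  230.51442674] [[0.951, 0.309, -0.001], [0.309, -0.951, 0.001], [-0.0, -0.001, -1.0]]
scene [1480.   -7. 1070.] 0.04669300906541112
roof 0.91 [384.0, 276.0, -3.0] [352.0, 200.0]
roof 0.84 [557.0, 329.0, 3.0] [377.0, 240.0]
roof 0.74 [770.0, 349.0, 1.0] [399.0, 301.0]
roof 0.67 [301.0, 441.0, -1.0] [397.0, 182.0]
lantern 0.82 [552.0, 333.0, 83.0] [383.0, 220.0]
lantern 0.81 [302.0, 445.0, 86.0] [404.0, 162.0]
lantern 0.73 [768.0, 348.0, 81.0] [405.0, 283.0]
lantern 0.68 [215.0, 268.0, 82.0] [345.0, 147.0]
lift_stand 0.47 [477.0, -355.0, 1.0] [148.0, 222.0]
bar_mid 0.8 [613.0, 83.0, 141.0] [298.0, 223.0]
knob 0.54 [481.0, -112.0, 117.0] [227.0, 195.0]
cam_axis 0.68 [610.0, -114.0, 83.0] [224.0, 237.0]
block_model 0.78 [477.0, -356.0, 3.0] [148.0, 222.0]
sanding_block 0.54 [350.0, 116.0, -2.0] [301.0, 193.0]
paint_jar 0.97 [621.0, -439.0, 2.0] [109.0, 260.0]
paint_jar 0.73 [384.0, 274.0, 83.0] [354.0, 180.0]
spray_can 0.63 [733.0, -255.0, 1.0] [170.0, 293.0]
glue_bottle 0.6 [570.0, 480.0, 3.0] [429.0, 243.0]
brush 0.77 [362.0, -155.0, 6.0] [217.0, 1
[... 389 characters left out ...]
.65 [768.0, 349.0, 83.0] [177.0, 119.0]
lift_stand 0.89 [614.0, -49.0, 3.0] [304.0, 175.0]
lift_stand 0.38 [386.0, 270.0, 88.0] [196.0, 243.0]
lift_stand 0.35 [356.0, 124.0, 0.0] [248.0, 256.0]
knob 0.84 [482.0, -113.0, 121.0] [329.0, 210.0]
knob 0.59 [387.0, 270.0, 88.0] [196.0, 242.0]
cam_axis 0.96 [614.0, -116.0, 82.0] [328.0, 169.0]
cam_axis 0.66 [386.0, 273.0, 1.0] [200.0, 245.0]
block_model 0.98 [479.0, -354.0, 1.0] [400.0, 218.0]
sanding_block 0.72 [357.0, 122.0, -1.0] [249.0, 255.0]
paint_jar 0.87 [621.0, -440.0, 1.0] [424.0, 176.0]
spray_can 0.84 [730.0, -251.0, 1.0] [366.0, 142.0]
glue_bottle 0.51 [572.0, 479.0, 2.0] [139.0, 186.0]
brush 0.66 [359.0, -158.0, 2.0] [339.0, 256.0]
1.3
```

View pics/scene0.png

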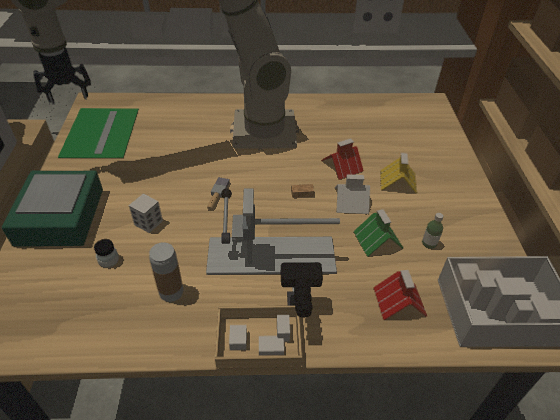

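View pics/top0.png

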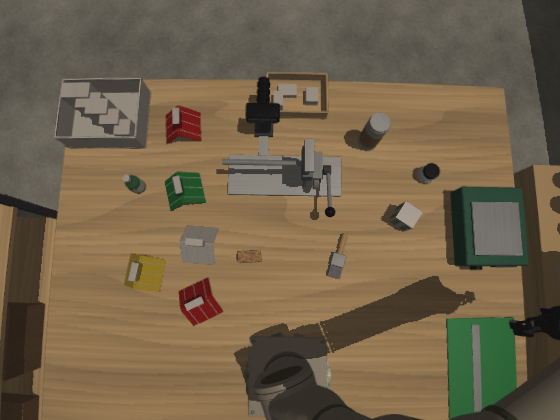

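Candidates for the roof, as scene pixels: red (345,160), yellow (398,175), green (378,233), red (400,297) and white (353,195). The white one, at world (385,274) and top pixel (199,245), fits the description. The stand is at top pixel (304,175), its bar at (265,160) and the knob at (330,211). Next I'll refine the roof and bar from depth.

```bash
cat > m.py <<'E'
from h import *
d=np.load('top0.npy'); C=cloud('top',d).reshape(-1,3); C=C[d.ravel()>0]
ds=np.load('scene0.npy'); S=cloud('scene',ds).reshape(-1,3); S=S[ds.ravel()>0]
def box(P,a): return P[(P[:,0]>a[0])&(P[:,0]<a[1])&(P[:,1]>a[2])&(P[:,1]<a[3])&(P[:,2]>a[4])&(P[:,2]<a[5])]
def line(P):
    c=P.mean(0); v=np.linalg.svd(P-c,full_matrices=False)[2]; return c.round(1),v[0].round(3),len(P),P.min(0).round(),P.max(0).round()
for n,P in (('top',C),('scene',S)):
    print(n,'lantern top',line(box(P,(350,420,225,325,93,115))))
    print('roof body',line(box(P,(320,450,200,345,8,60)))[2:])
    print('rect',cv2.minAreaRect(box(P,(320,450,200,345,6,60))[:,:2].astype(np.float32)))
    print('lantrect',cv2.minAreaRect(box(P,(350,420,225,325,93,115))[:,:2].astype(np.float32)))
    print('bar',line(box(P,(590,640,10,170,125,170))))
    print('knob',line(box(P,(450,520,-150,-80,100,150))))
    b=box(P,(520,700,-250,250,6,18)); print('plate',len(b),cv2.minAreaRect(b[:,:2].astype(np.float32)))
E
python3 m.py
```

```text
top lantern top (array([387. , 273.4, 102.6]), array([-0.056, -0.998,  0.01 ]), 126, array([376., 249.,  96.]), array([398., 299., 111.]))
roof body (872, array([328., 222.,   8.]), array([447., 345.,  60.]))
rect ((386.50189208984375, 279.4390869140625), (135.6996307373047, 114.60173797607422), 87.46630096435547)
lantrect ((387.090087890625, 274.3648681640625), (50.487239837646484, 20.050106048583984), 86.40094757080078)
bar (array([610.9,  89.5, 151.9]), array([-0.007, -1.   ,  0.003]), 312, array([604.,  10., 143.]), array([621., 169., 159.]))
knob (array([ 483.8, -112.1,  126.7]), array([-0.938,  0.037,  0.346]), 121, array([ 464., -126.,  112.]), array([518., -99., 138.]))
plate 3408 ((609.96826171875, -0.470184326171875), (498.4980773925781, 178.1743621826172), 89.76737213134766)
scene lantern top (array([391.1, 272.8, 101.2]), array([ 0.031,  0.999, -0.021]), 108, array([376., 247.,  93.]), array([403., 299., 107.]))
roof body (718, array([338., 221.,   8.]), array([448., 322.,  60.]))
rect ((394.0014343261719, 279.95068359375), (115.61264038085938, 108.61821746826172), 86.1722183227539)
lantrect ((388.0628967285156, 273.1842956542969), (49.678035736083984, 27.341014862060547), 84.6381607055664)
bar (array([616.2,  91. , 150.3]), array([ 0.012, -1.   , -0.002]), 339, array([603.,  10., 137.]), array([624., 169., 159.]))
knob (array([ 490.9, -113.6,  123.7]), array([ 0.884, -0.019, -0.467]), 112, array([ 471., -129.,  109.]), array([ 520., -100.,  136.]))
plate 3904 ((610.2587280273438, -1.9780120849609375), (174.05877685546875, 491.4840393066406), 0.7208278179168701)
```

```bash
cat >> h.py <<'E'
def rows(targets,yaz):
    """tool units for world TCP targets; yaz: wanted azimuth(s) of tool y, tool down"""
    from scipy.spatial.transform import Rotation as R
    s=arm.sense(); R0=np.array(s['eef_rot']); p0=np.array(s['tool_pos'])
    if np.isscalar(yaz): yaz=[yaz]*len(targets)
    for t,a in zip(targets,yaz):
        a=np.radians(a); y=np.array([np.cos(a),np.sin(a),0]); z=np.array([0,0,-1.]); Rt=np.stack([np.cross(y,z),y,z],1)
        print((R0.T@(np.array(t)-p0)/60).round(3).tolist(), np.degrees(R.from_matrix(R0.T@Rt).as_rotvec()/6).round(2).tolist())
E
python3 - <<'E'
from h import *
rows([(300,-540,250),(400,-440,265),(470,-330,270),(490,-200,270),(490,-60,270),(470,80,270),(430,190,270),(388,273,250)],[-72,-65,-55,-45,-35,-25,-15,-3.2])
E
```

```text
[1.977, -0.313, -0.311] [0.0, -0.0, -0.0]
[4.077, -1.384, -0.561] [0.0, -0.0, -1.17]
[5.752, -2.768, -0.644] [0.0, -0.0, -2.84]
[6.738, -4.726, -0.644] [0.0, -0.0, -4.5]
[7.458, -6.945, -0.645] [0.0, -0.0, -6.17]
[7.861, -9.267, -0.645] [0.0, -0.0, -7.84]
[7.793, -11.217, -0.645] [0.0, -0.0, -9.5]
[7.554, -12.749, -0.312] [0.0, -0.0, -11.47]
```

Call:
jog_arm([
  [[1,1,-0.16,-0.31,0,0,0],[1,1.98,-0.31,-0.31,0,0,0],[1,3,-0.85,-0.45,0,0,-0.6],[1,4.08,-1.38,-0.56,0,0,-1.2],[1,4.9,-2.1,-0.64,0,0,-2],[1,5.75,-2.77,-0.64,0,0,-2.84],[1,6.25,-3.7,-0.64,0,0,-3.6],[1,6.74,-4.73,-0.64,0,0,-4.5],[1,7.1,-5.8,-0.64,0,0,-5.3],[1,7.46,-6.95,-0.64,0,0,-6.2],[1,7.65,-8,-0.64,0,0,-7],[1,7.86,-9.0,-0.64,0,0,-7.8]],
])

```text
clock: 2.8
tool_pos: [478.5, 24.6, 270.0]
eef_rot: [[0.424, 0.906, 0.001], [0.906, -0.424, -0.0], [-0.0, 0.001, -1.0]]
force: [0.3, 0.9, 0.8]
opening: 0.999
```

Run:
```python
from h import *
s=arm.sense(); print(s['clock'],s['tool_pos'],s['q'])
rows([(460,120,270),(430,190,270),(410,232,260),(388,273,240)],[-25,-15,-9,-3.2])
```

```text
2.8 [478.45505222  24.55360746 269.9533011 ] [ 28.01901619   1.34740023 -36.53742631  99.89162111   0.84927947
  78.98304951 -33.74003484]
[1.311, -0.953, -0.002] [0.01, 0.0, -0.01]
[2.156, -1.9, -0.003] [0.01, 0.0, -1.68]
[2.648, -2.498, 0.163] [0.01, 0.0, -2.68]
[3.112, -3.12, 0.496] [0.01, 0.0, -3.64]
```

Call:
jog_arm([
  [[1,0.65,-0.5,0,0,0,0],[1,1.31,-0.95,0,0,0,-0.3],[1,1.75,-1.4,0,0,0,-1],[1,2.16,-1.9,0,0,0,-1.7],[1,2.65,-2.5,0.16,0,0,-2.7],[1,3.0,-2.95,0.4,0,0,-3.4],[1,3.11,-3.12,0.5,0,0,-3.64],[1,3.11,-3.12,0.5,0,0,-3.64]],
])

```text
clock: 3.8
tool_pos: [388.8, 271.1, 239.6]
eef_rot: [[0.059, 0.998, -0.0], [0.998, -0.059, -0.0], [-0.0, -0.0, -1.0]]
force: [0.5, 0.2, -0.1]
opening: 0.997
```

Run:
```python
from h import *
s=arm.sense(); print(s['clock'],s['tool_pos'],s['q'])
K,k,T=cal('wrist')
im,d=arm.read_camera('wrist'); save('w1.png',im)
for q in ['lantern','roof']:
    for r in arm.place_of('wrist',q)[:3]: print(q,r['score'],tow(T,r['point']).round(1),pix('wrist',tow(T,r['point']),T))
P=cloud('wrist',d,T).reshape(-1,3); P=P[d.ravel()>0]
from m import box,line
b=box(P,(350,420,225,325,93,112)); print(line(b),cv2.minAreaRect(b[:,:2].astype(np.float32)))
```

```text
3.8 [388.82230324 271.07633156 239.55542806] [ 11.43706825   3.00043162 -52.49558561 102.66614758   2.46409843
  75.54846749 -45.00209954]
lantern 0.81 [213.6 269.2  85.7] [ 86.79625653 203.31674267]
lantern 0.66 [555.6 330.6  84.3] [479.70235961 108.73378272]
lantern 0.57 [386.6 271.6  83.2] [280.24847127 188.67971965]
roof 0.88 [385.6 274.6  -1.1] [279.55642762 166.77477729]
roof 0.78 [301.2 445.2   1.2] [181.97129153  -0.44404438]
roof 0.68 [552.2 331.    1.9] [434.98035807 105.55549263]
top lantern top (array([387. , 273.4, 102.6]), array([-0.056, -0.998,  0.01 ]), 126, array([376., 249.,  96.]), array([398., 299., 111.]))
roof body (872, array([328., 222.,   8.]), array([447., 345.,  60.]))
rect ((386.50189208984375, 279.4390869140625), (135.6996307373047, 114.60173797607422), 87.46630096435547)
lantrect ((387.090087890625, 274.3648681640625), (50.487239837646484, 20.050106048583984), 86.40094757080078)
bar (array([610.9,  89.5, 151.9]), array([-0.007, -1.   ,  0.003]), 312, array([604.,  10., 143.]), array([621., 169., 159.]))
knob (array([ 483.8, -112.1,  126.7]), array([-0.93
[... 522 characters left out ...]
.0628967285156, 273.1842956542969), (49.678035736083984, 27.341014862060547), 84.6381607055664)
bar (array([616.2,  91. , 150.3]), array([ 0.012, -1.   , -0.002]), 339, array([603.,  10., 137.]), array([624., 169., 159.]))
knob (array([ 490.9, -113.6,  123.7]), array([ 0.884, -0.019, -0.467]), 112, array([ 471., -129.,  109.]), array([ 520., -100.,  136.]))
plate 3904 ((610.2587280273438, -1.9780120849609375), (174.05877685546875, 491.4840393066406), 0.7208278179168701)
(array([387.7, 275.1, 102.8]), array([-0.046, -0.999,  0.002]), 1521, array([377., 248.,  93.]), array([399., 301., 105.])) ((387.50238037109375, 274.3091125488281), (52.23762512207031, 19.789337158203125), 87.15292358398438)
```

View pics/w1.png

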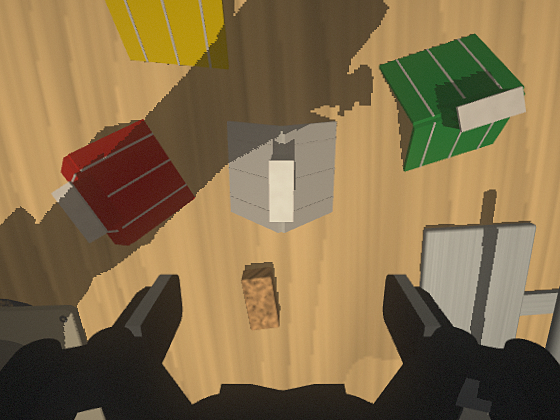

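The wrist picture shows the white roof with its lantern at (281,190). Red is to the left, green upper right and yellow at the top, so the choice is right. The lantern is at (387.6, 274.5), yaw about -3°. I'll descend and grip.

Call:
jog_arm([
  [[1,0.055,-0.02,0.9,0,0,0],[1,0.055,-0.02,1.7,0,0,0],[1,0.055,-0.02,2.4,0,0,0],[1,0.055,-0.02,2.78,0,0,0],[1,0.055,-0.02,2.78,0,0,0],[-1,0.055,-0.02,2.78,0,0,0],[-1,0.055,-0.02,2.78,0,0,0],[-1,0.055,-0.02,2.78,0,0,0],[-1,0.055,-0.02,2.78,0,0,0],[-1,0.055,-0.02,2.78,0,0,0],[-1,0.055,-0.02,2.78,0,0,0],[-1,0.055,-0.02,2.78,0,0,0]],
], squeeze=50)

```text
clock: 5.45
tool_pos: [388.3, 274.7, 73.4]
eef_rot: [[0.059, 0.998, 0.001], [0.998, -0.059, 0.0], [0.0, 0.001, -1.0]]
force: [-0.3, -2.7, 6.9]
opening: 0.201
```

Call:
jog_arm([
  [[-1,0,0,-0.5,0,0,0],[-1,0,0,-1.2,0,0,0],[-1,0,0,-2,0,0,0],[-1,0,0,-2.8,0,0,0],[-1,0,0,-3.3,0,0,0],[-1,0,0,-3.3,0,0,0]],
])

```text
clock: 6.2
tool_pos: [388.6, 275.2, 272.7]
eef_rot: [[0.059, 0.998, 0.003], [0.998, -0.059, 0.001], [0.001, 0.003, -1.0]]
force: [0.2, -1.2, -0.4]
opening: 0.2
```

```bash
sed -i '/^for n,P/,$d' m.py
python3 - <<'E'
from h import *
s=arm.sense(); print(s['clock'],s['tool_pos'],s['force'],s['opening'],s['q'])
from m import *
for n in ('top','scene'):
    im,d=arm.read_camera(n); P=cloud(n,d).reshape(-1,3); P=P[d.ravel()>0]
    b=box(P,(590,640,-60,230,125,170)); print(n,line(b))
    T=cal(n)[2]
    for q in ['lantern','bar_mid']:
        for r in arm.place_of(n,q)[:2]: print(q,r['score'],tow(T,r['point']).round(1))
rows([(430,240,272),(520,160,275),(600,90,275),(613,83,275)],[-2,-1,0,0])
E
```

```text
6.2 [388.62707938 275.18444935 272.70185951] [ 0.1557912  -1.1815712  -0.39403219] 0.19996239282746311 [ 12.74892561   1.87821614 -53.69060615  99.48896299   1.61794347
  79.21955292 -44.60659325]
top (array([611.1,  72.1, 152.5]), array([-0.002,  1.   , -0.013]), 491, array([591., -34., 129.]), array([638., 195., 170.]))
lantern 0.88 [768.4 350.   84.2]
lantern 0.69 [554.9 334.8  83.5]
bar_mid 0.74 [ 619.4 -440.2    2.1]
bar_mid 0.59 [610.9  80.6 144.9]
scene (array([616.9,  69.3, 151.9]), array([ 0.018, -0.999,  0.033]), 541, array([591., -60., 139.]), array([639., 193., 170.]))
lantern 0.89 [383.3 272.7 279.1]
lantern 0.87 [300.  445.3  87.4]
bar_mid 0.84 [611.4  81.6 143.2]
[-0.528, 0.739, -0.036] [-0.01, 0.01, -0.23]
[-1.771, 2.315, -0.088] [-0.02, 0.01, -0.4]
[-2.857, 3.715, -0.089] [-0.02, 0.01, -0.56]
[-2.961, 3.938, -0.089] [-0.02, 0.01, -0.56]
```

Call:
jog_arm([
  [[-1,-0.4,0.5,-0.04,0,0,-0.1],[-1,-0.9,1.15,-0.05,0,0,-0.2],[-1,-1.4,1.8,-0.07,0,0,-0.3],[-1,-1.85,2.4,-0.09,0,0,-0.4],[-1,-2.25,2.95,-0.09,0,0,-0.5],[-1,-2.6,3.4,-0.09,0,0,-0.56],[-1,-2.85,3.75,-0.09,0,0,-0.56],[-1,-2.95,3.92,-0.09,0,0,-0.56],[-1,-2.95,3.94,-0.09,0,0,-0.56],[-1,-2.95,3.94,-0.09,0,0,-0.56]],
])

```text
clock: 7.75
tool_pos: [612.9, 85.1, 276.4]
eef_rot: [[-0.001, 1.0, -0.0], [1.0, 0.001, 0.0], [0.0, -0.0, -1.0]]
force: [0.2, 0.6, -0.7]
opening: 0.205
```

Run:
```python
from h import *
from m import *
s=arm.sense(); print(s['clock'],s['tool_pos'],s['opening'],s['q'])
for n in ['scene','top','wrist']:
    K,k,T=cal(n); im,d=arm.read_camera(n); save(n+'2.png',im)
    P=cloud(n,d,T).reshape(-1,3); P=P[d.ravel()>0]
    print(n,'bar end part',line(box(P,(580,650,145,200,125,175))),'whole',line(box(P,(590,640,-20,200,125,165))))
    b=box(P,(540,690,20,150,196,262)); print('roof', line(b), cv2.minAreaRect(b[:,:2].astype(np.float32)))
im=cv2.imread('pics/scene2.png'); cv2.imwrite('pics/c2.png',cv2.resize(im[140:300,180:400],None,fx=3,fy=3))
```

```text
7.75 [612.89104307  85.11869047 276.35690429] 0.20492341447904802 [ 19.68782545  22.3639788  -42.6625077   78.92781755  14.99591831
  84.43773055 -22.17179804]
scene bar end part (array([615.8, 169.9, 150.3]), array([0.011, 1.   , 0.003]), 108, array([606., 145., 143.]), array([623., 193., 156.])) whole (array([617.1,  84.6, 149.3]), array([ 0.004, -1.   , -0.003]), 323, array([606., -19., 138.]), array([626., 193., 157.]))
roof (array([646. ,  84.6, 233.4]), array([-0.02 , -1.   ,  0.005]), 1179, array([558.,  34., 202.]), array([671., 134., 262.])) ((614.6211547851562, 83.89192199707031), (113.09976196289062, 98.86119079589844), 0.3354838192462921)
top bar end part (array([611.2, 169.8, 151.8]), array([ 0.014, -1.   ,  0.003]), 108, array([604., 146., 144.]), array([619., 194., 158.])) whole (array([611.2, 169.8, 151.8]), array([ 0.014, -1.   ,  0.003]), 108, array([604., 146., 144.]), array([619., 194., 158.]))
roof (array([580.5, 117.5, 232.9]), array([-0.794, -0.223, -0.566]), 356, array([555.,  88., 204.]), array([654., 135., 261.])) ((597.2315673828125, 129.263671875), (109.20623016357422, 41.79949951171875), 23.513851165771484)
wrist bar end part (array([612.7, 170.2, 151.3]), array([-0.002,  1.   , -0.004]), 1559, array([605., 145., 144.]), array([621., 194., 155.])) whole (array([612.7, 156.1, 151.3]), array([ 0.001, -1.   ,  0.003]), 2397, array([605., 114., 144.]), array([621., 194., 155.]))
roof (array([611.8,  98.5, 234.1]), array([1.   , 0.009, 0.006]), 17364, array([554.,  34., 204.]), array([670., 135., 262.])) ((611.9552612304688, 84.56732940673828), (100.99903869628906, 115.93285369873047), 89.91918182373047)
```

View pics/c2.png

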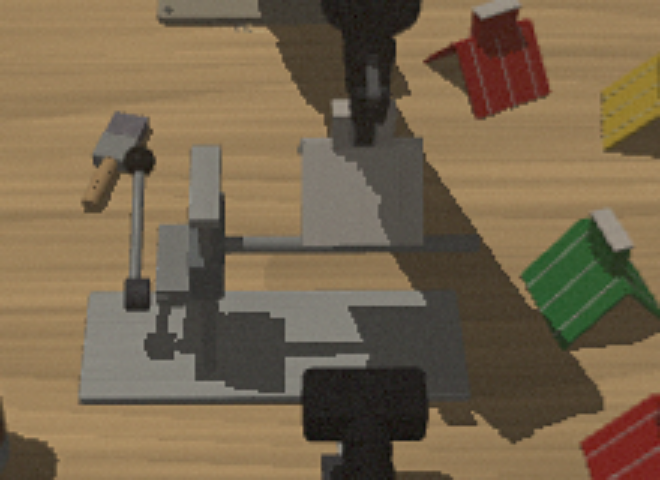

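View pics/wrist2.png

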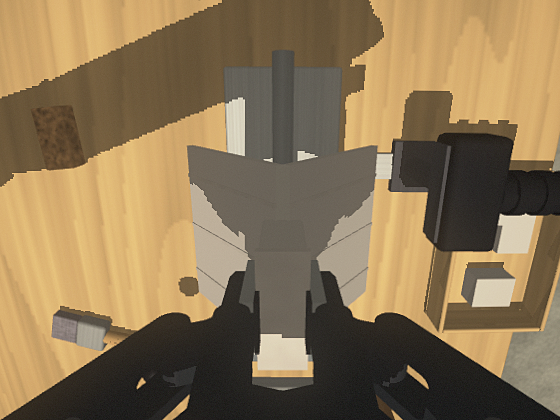

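The roof (wrist (280,250)) hangs level and centred over the bar (wrist (283,100)): roof x is 612 and bar x is 612.7, with yaw 0. Lowering.

Call:
jog_arm([
  [[-1,0,0.01,0.4,0,0,0],[-1,0,0.01,0.9,0,0,0],[-1,0,0.01,1.3,0,0,0],[-1,0,0.01,1.55,0,0,0],[-1,0,0.01,1.7,0,0,0],[-1,0,0.01,1.75,0,0,0],[-1,0,0.01,1.75,0,0,0]],
])

```text
clock: 8.78
tool_pos: [614.4, 84.0, 171.8]
eef_rot: [[0.0, 1.0, 0.001], [1.0, -0.0, 0.0], [0.0, 0.001, -1.0]]
force: [0.5, -0.2, -1.1]
opening: 0.202
```

Call:
jog_arm([
  [[-1,0,0,0.02,0,0,0],[-1,0,0,0.04,0,0,0],[-1,0,0,0.04,0,0,0]],
])

```text
clock: 9.15
tool_pos: [614.1, 83.9, 168.9]
eef_rot: [[0.0, 1.0, 0.0], [1.0, -0.0, -0.0], [-0.0, 0.0, -1.0]]
force: [-0.3, 0.4, -0.6]
opening: 0.194
```

Call:
jog_arm([
  [[-1,0,0,0.02,0,0,0],[-1,0,0,0.03,0,0,0],[-1,0,0,0.03,0,0,0]],
])

```text
clock: 9.52
tool_pos: [614.1, 83.9, 167.1]
eef_rot: [[0.0, 1.0, 0.0], [1.0, -0.0, -0.0], [-0.0, 0.0, -1.0]]
force: [-0.8, 0.3, 0.1]
opening: 0.203
```

Call:
jog_arm([
  [[-1,0,0,0.02,0,0,0],[-1,0,0,0.03,0,0,0],[-1,0,0,0.03,0,0,0]],
])

```text
clock: 9.9
tool_pos: [614.2, 83.9, 165.3]
eef_rot: [[0.0, 1.0, 0.0], [1.0, -0.0, -0.0], [-0.0, 0.0, -1.0]]
force: [-0.4, -0.3, 0.5]
opening: 0.203
```

Call:
jog_arm([
  [[-1,0,0,0.02,0,0,0],[-1,0,0,0.03,0,0,0],[-1,0,0,0.03,0,0,0]],
])

```text
clock: 10.28
tool_pos: [614.2, 83.9, 163.5]
eef_rot: [[0.0, 1.0, 0.0], [1.0, -0.0, -0.0], [-0.0, 0.0, -1.0]]
force: [-0.8, -0.2, 0.8]
opening: 0.2
```

Run:
```python
from h import *
from m import *
for i in range(2):
    im,d=arm.read_camera('wrist'); s=arm.sense(); print(s['clock'],s['tool_pos'],s['force'],s['ft_torque'])
K,k,T=cal('wrist')
P=cloud('wrist',d,T).reshape(-1,3); P=P[d.ravel()>0]
print('bar end',line(box(P,(580,650,145,200,125,175))))
L=box(P,(595,630,60,110,170,215)); print('lantern/ridge zmax',np.percentile(L[:,2],[50,90,99]) if len(L) else 0)
b=box(P,(540,690,20,150,85,150)); print('roof',line(b),cv2.minAreaRect(b[:,:2].astype(np.float32)))
```

```text
10.325 [614.16868533  83.90803903 163.48795074] [-0.83101836 -0.59211929  0.50540577] [-0.05062122  0.23236351 -0.0278844 ]
10.375 [614.140228    83.90097848 163.46205172] [-0.24004975 -0.58906095  1.45185557] [-0.14547365  0.23028445 -0.08784749]
bar end (array([612.7, 170.6, 147.4]), array([-0.,  1.,  0.]), 4432, array([605., 145., 140.]), array([621., 194., 151.]))
lantern/ridge zmax [192.83368398 207.57631138 214.15122516]
roof (array([612.9, 100.7, 123.1]), array([1.   , 0.008, 0.005]), 18907, array([555.,  33.,  91.]), array([671., 150., 150.])) ((613.3353271484375, 91.44403076171875), (117.09418487548828, 116.02699279785156), 89.93453979492188)
```

The bar end has sunk 4 mm under light contact, so the roof is seated and pushing the bar down against its spring. I'll back up 3 mm and release.

Call:
jog_arm([
  [[-1,0,0,-0.03,0,0,0],[-1,0,0,-0.05,0,0,0],[-1,0,0,-0.05,0,0,0],[-0.3,0,0,-0.05,0,0,0],[-0.3,0,0,-0.05,0,0,0],[-0.3,0,0,-0.05,0,0,0],[-0.3,0,0,-0.05,0,0,0]],
])

```text
clock: 11.25
tool_pos: [614.1, 83.9, 166.5]
eef_rot: [[0.0, 1.0, 0.0], [1.0, -0.0, -0.0], [-0.0, 0.0, -1.0]]
force: [0.3, 0.2, -0.2]
opening: 0.347
```

Run:
```python
from h import *
from m import *
for n in ['wrist','scene','top']:
    im,d=arm.read_camera(n); K,k,T=cal(n); save(n+'3.png',im)
    P=cloud(n,d,T).reshape(-1,3); P=P[d.ravel()>0]
    print(n,'bar end',line(box(P,(580,650,145,200,125,175))))
    b=box(P,(540,690,20,141,85,135)); print('roof',line(b),cv2.minAreaRect(b[:,:2].astype(np.float32)))
    if n!='wrist': print('knob',line(box(P,(450,520,-150,-80,95,150))))
s=arm.sense(); print(s['clock'],s['tool_pos'],s['opening'],s['force'])
im=cv2.imread('pics/scene3.png'); cv2.imwrite('pics/c3.png',cv2.resize(im[140:300,180:400],None,fx=3,fy=3))
```

```text
wrist bar end (array([612.7, 170.5, 147.4]), array([-0.001,  1.   ,  0.002]), 4271, array([605., 145., 140.]), array([621., 195., 152.]))
roof (array([608.4,  97.2, 113.7]), array([ 0.999,  0.044, -0.009]), 12145, array([553.,  33.,  88.]), array([669., 134., 135.])) ((610.5888671875, 83.61189270019531), (115.97821044921875, 101.17391967773438), 0.0050508566200733185)
scene bar end (array([615.8, 169.5, 146.4]), array([0.051, 0.999, 0.016]), 110, array([607., 145., 137.]), array([623., 194., 153.]))
roof (array([649.5,  82.4, 112.7]), array([-0.017, -1.   ,  0.015]), 801, array([575.,  33.,  87.]), array([671., 132., 135.])) ((623.2349853515625, 82.44286346435547), (96.03070068359375, 98.65445709228516), 0.30384355783462524)
knob (array([ 485.5, -113.4,  104.8]), array([ 0.951, -0.037, -0.306]), 101, array([ 465., -127.,   95.]), array([ 519., -101.,  116.]))
top bar end (array([610.8, 170.2, 148.2]), array([ 0.016, -1.   ,  0.   ]), 90, array([605., 146., 141.]), array([617., 195., 153.]))
roof (array([574.1, 110.6, 113.2]), array([-0.829, -0.413, -0.377]), 275, array([553.,  76.,  91.]), array([654., 134., 134.])) ((593.3843383789062, 124.5743408203125), (115.36573791503906, 50.04613494873047), 29.01732635498047)m.py:6: RuntimeWarning: Mean of empty slice.
  c=P.mean(0); v=np.linalg.svd(P-c,full_matrices=False)[2]; return c.round(1),v[0].round(3),len(P),P.min(0).round(),P.max(0).round()
  ret = um.true_divide(
Traceback (most recent call last):
  File "m.py", line 6, in line
    c=P.mean(0); v=np.linalg.svd(P-c,full_matrices=False)[2]; return c.round(1),v[0].round(3),len(P),P.min(0).round(),P.max(0).round()
                                                                                ~^^^
IndexError: index 0 is out of bounds for axis 0 with size 0
```

Call:
jog_arm([
  [[0,0,0,0,0,0,0],[0,0,0,0,0,0,0],[0,0,0,-0.3,0,0,0],[0,0,0,-0.8,0,0,0],[0,0,0,-1.5,0,0,0],[0,0,0,-2.2,0,0,0],[0,0,0,-2.4,0,0,0],[0,0,0,-2.4,0,0,0]],
])

```text
clock: 12.4
tool_pos: [614.3, 84.1, 311.6]
eef_rot: [[0.0, 1.0, 0.002], [1.0, -0.0, 0.0], [0.0, 0.002, -1.0]]
force: [0.1, -0.2, 0.3]
opening: 0.497
```

Run:
```python
from h import *
from m import *
for n in ['scene','wrist']:
    im,d=arm.read_camera(n); K,k,T=cal(n); save(n+'4.png',im)
    P=cloud(n,d,T).reshape(-1,3); P=P[d.ravel()>0]
    print(n,'bar end',line(box(P,(580,650,145,200,125,175))))
    b=box(P,(540,690,20,141,85,135)); print('roof',line(b),cv2.minAreaRect(b[:,:2].astype(np.float32)))
    b=box(P,(595,635,40,130,175,215)); print('lantern',line(b) if len(b) else 0)
    if n!='wrist':
        print('knob',line(box(P,(450,520,-150,-80,80,150))))
        for r in arm.place_of(n,'knob')[:2]: print(r['score'],tow(T,r['point']))
s=arm.sense(); print(s['clock'],s['tool_pos'],s['opening'],s['force'],s['q'])
im=cv2.imread('pics/scene4.png'); cv2.imwrite('pics/c4.png',cv2.resize(im[140:300,180:400],None,fx=3,fy=3))
```

```text
scene bar end (array([615.8, 169. , 146.4]), array([0.024, 1.   , 0.003]), 112, array([605., 145., 139.]), array([623., 193., 153.]))
roof (array([649.8,  82.4, 112.5]), array([-0.017, -1.   ,  0.005]), 799, array([571.,  33.,  88.]), array([669., 132., 135.])) ((620.34765625, 82.4586181640625), (99.30825805664062, 97.29081726074219), 89.72563934326172)
lantern (array([617.7,  83.3, 188. ]), array([ 0.014, -1.   ,  0.008]), 190, array([603.,  58., 175.]), array([626., 109., 196.]))
knob (array([ 485.7, -113.4,  103.8]), array([ 0.95 , -0.035, -0.311]), 108, array([ 462., -127.,   90.]), array([ 518., -100.,  116.]))
wrist bar end (array([612.7, 170.1, 147.1]), array([0.001, 1.   , 0.006]), 1188, array([605., 145., 141.]), array([620., 194., 151.]))
roof (array([610. ,  86.1, 114.3]), array([ 1.   , -0.003, -0.021]), 6534, array([553.,  33.,  88.]), array([669., 134., 135.])) ((610.720703125, 83.53150939941406), (100.83966064453125, 115.98209381103516), 89.89422607421875)
lantern (array([614. ,  85.2, 190.8]), array([ 0.003,  0.999, -0.033]), 1758, array([604.,  57., 175.]), array([624., 110., 194.]))
12.55 [613.67543438  83.64218023 309.19168644] 0.49808730821661135 [ 0.04393624 -0.08802417 -0.52798109] [ 19.32859289  21.95604762 -42.71873019  75.43554067  14.68501011
  88.24295751 -21.7587969 ]
```

View pics/c4.png

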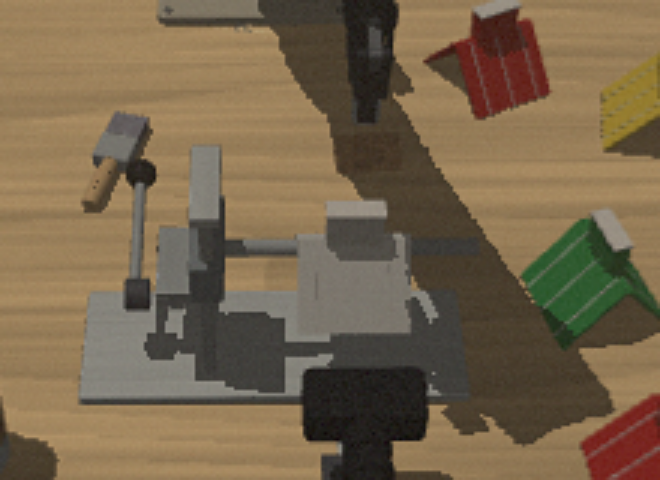

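The roof hangs astride the bar (crop (355,270)): y from 33 to 134, well within the bar. Now the knob, at crop (140,172).

Run:
```python
from h import *
from m import *
for n,P in (('top',C),('scene',S)):
    for y in range(-110,-20,10):
        b=box(P,(560,670,y,y+10,20,260)); print(n,y,b[:,2].max().round(), b[b[:,2]>150][:,0].min().round() if (b[:,2]>150).any() else 0) if len(b) else 0
rows([(560,60,310),(500,0,300),(478,-80,280),(478,-113.5,240)],[-20,-45,-75,-90])
```

```text
top -110 101.0 0
top -100 87.0 0
top -90 137.0 0
top -80 138.0 0
top -70 135.0 0
top -60 230.0 565.0
top -50 230.0 564.0
top -40 231.0 566.0
top -30 156.0 606.0
scene -110 99.0 0
scene -100 133.0 0
scene -90 137.0 0
scene -80 137.0 0
scene -70 169.0 614.0
scene -60 229.0 572.0
scene -50 229.0 570.0
scene -40 228.0 569.0
scene -30 157.0 609.0
[-0.394, -0.894, -0.012] [-0.02, 0.01, 3.33]
[-1.395, -1.894, 0.158] [-0.02, 0.01, 7.5]
[-2.728, -2.259, 0.492] [-0.01, 0.02, 12.5]
[-3.286, -2.258, 1.159] [-0.01, 0.02, 15.0]
```

Call:
jog_arm([
  [[0.5,-0.2,-0.5,0,0,0,1.5],[0.5,-0.4,-0.9,0,0,0,3.0],[0.5,-0.9,-1.4,0.05,0,0,4.7],[0.5,-1.4,-1.9,0.16,0,0,6.4],[0.5,-1.9,-2.05,0.3,0,0,8.1],[0.5,-2.4,-2.2,0.4,0,0,9.8],[0.5,-2.9,-2.26,0.5,0,0,11.5],[0.5,-3.2,-2.26,0.8,0,0,13.2],[0.5,-3.29,-2.26,1.16,0,0,14.6],[0.5,-3.29,-2.26,1.16,0,0,15],[0.5,-3.29,-2.26,1.16,0,0,15],[0.5,-3.29,-2.26,1.16,0,0,15]],
])

```text
clock: 14.05
tool_pos: [478.3, -113.4, 240.7]
eef_rot: [[1.0, 0.001, -0.0], [0.001, -1.0, 0.0], [-0.0, -0.0, -1.0]]
force: [1.5, 0.1, 0.5]
opening: 0.754
```

Run:
```python
from h import *
from m import *
s=arm.sense(); print(s['clock'],s['tool_pos'],s['opening'],s['q'])
for n in ['wrist','scene']:
    im,d=arm.read_camera(n); K,k,T=cal(n); save(n+'5.png',im)
    P=cloud(n,d,T).reshape(-1,3); P=P[d.ravel()>0]
    b=box(P,(440,520,-150,-80,75,150)); print(n,'knob',line(b) if len(b) else 0)
    b=box(P,(505,570,-140,-90,75,200)); print(n,'rod',line(b) if len(b) else 0)
    for q in ['knob','cam_axis','bar_mid']:
      for r in arm.place_of(n,q)[:2]: print(q,r['score'],tow(T,r['point']).round(1))
```

```text
14.05 [ 478.31063904 -113.38275254  240.67732442] 0.7536692399296879 [ 36.97510767   3.67319961 -29.89922406 101.15798186   1.8874105
  75.68748791 -83.2939512 ]
wrist knob (array([ 485.9, -113.4,  104.4]), array([-0.957,  0.004,  0.291]), 1503, array([ 459., -128.,   92.]), array([520., -99., 114.]))
wrist rod (array([ 537.9, -113.6,   93.9]), array([-0.992,  0.   ,  0.124]), 1168, array([ 505., -119.,   87.]), array([ 570., -108.,  100.]))
cam_axis 0.91 [ 616.4 -115.2   75.6]
scene knob (array([ 485.9, -113.2,  104.3]), array([ 0.939, -0.03 , -0.342]), 107, array([ 464., -127.,   90.]), array([ 519., -101.,  116.]))
scene rod (array([ 537.7, -113.9,   94.2]), array([ 0.991,  0.033, -0.129]), 69, array([ 505., -120.,   86.]), array([ 568., -109.,  103.]))
knob 0.73 [ 475.2 -112.9   97.6]
cam_axis 0.9 [ 609.4 -118.2   80.3]
bar_mid 0.63 [ 621.  -441.1    2.5]
bar_mid 0.37 [ 7.303e+02 -2.538e+02  4.000e-01]
```

View pics/wrist5.png

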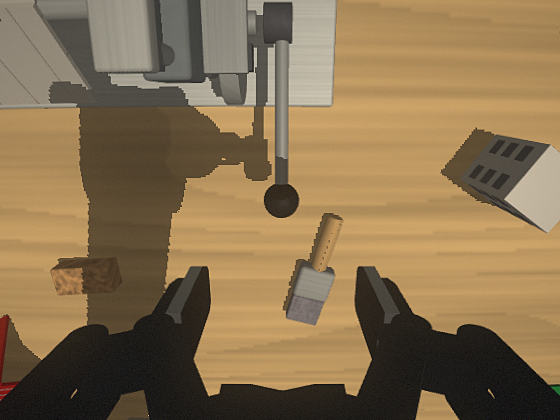

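The knob is at wrist (281,200), which gives centre (474,-113.4,98). The rod is 7° above level. Descend and pinch.

Call:
jog_arm([
  [[0.5,-0.07,0,0.9,0,0,0],[0.5,-0.07,0,1.7,0,0,0],[0.5,-0.07,0,2.4,0,0,0],[0.5,-0.07,0,2.69,0,0,0],[0.5,-0.07,0,2.69,0,0,0],[-1,-0.07,0,2.69,0,0,0],[-1,-0.07,0,2.69,0,0,0],[-1,-0.07,0,2.69,0,0,0],[-1,-0.07,0,2.69,0,0,0],[-1,-0.07,0,2.69,0,0,0],[-1,-0.07,0,2.69,0,0,0]],
], squeeze=60)

```text
clock: 15.82
tool_pos: [475.2, -112.4, 80.5]
eef_rot: [[1.0, 0.0, 0.002], [0.0, -1.0, 0.001], [0.002, -0.001, -1.0]]
force: [1.9, 5.1, 0.2]
opening: 0.318
```

Run:
```python
from h import *
s=arm.sense(); print(s['clock'],s['tool_pos'],s['opening'],s['force'])
p=s['tool_pos']; 
phi0=np.arcsin((p[2]+19-80)/140); print(np.degrees(phi0), p[0]+140*np.cos(phi0))
for ph in np.arange(12,91,6): 
    a=np.radians(ph); print(ph,((140*(np.cos(phi0)-np.cos(a)))/60).round(3),(-140*(np.sin(a)-np.sin(phi0))/60).round(3))
```

```text
15.825 [ 475.15387888 -112.42387153   80.49144544] 0.318406956984152 [1.87985943 5.127874   0.19793303]
8.002980283411144 613.7903948281819
12 0.028 -0.16
18 0.091 -0.396
24 0.179 -0.624
30 0.29 -0.842
36 0.423 -1.047
42 0.577 -1.236
48 0.749 -1.409
54 0.939 -1.563
60 1.144 -1.696
66 1.362 -1.807
72 1.59 -1.894
78 1.825 -1.957
84 2.067 -1.996
90 2.311 -2.008
```

Call:
jog_arm([
  [[-1,0.01,-0.015,-0.08,0,0,0],[-1,0.03,-0.015,-0.16,0,0,0],[-1,0.06,-0.015,-0.28,0,0,0],[-1,0.09,-0.015,-0.4,0,0,0],[-1,0.18,-0.015,-0.62,0,0,0],[-1,0.29,-0.015,-0.84,0,0,0],[-1,0.42,-0.015,-1.05,0,0,0],[-1,0.58,-0.015,-1.24,0,0,0],[-1,0.66,-0.015,-1.32,0,0,0],[-1,0.75,-0.015,-1.41,0,0,0],[-1,0.75,-0.015,-1.41,0,0,0]],
])

```text
clock: 17.2
tool_pos: [522.0, -112.4, 164.2]
eef_rot: [[1.0, -0.001, 0.005], [-0.001, -1.0, 0.001], [0.005, -0.001, -1.0]]
force: [18.5, 2.1, -21.8]
opening: 0.312
```

Run:
```python
from h import *
from m import *
im,d=arm.read_camera('scene'); save('scene6.png',im)
s=arm.sense(); print(s['clock'],s['tool_pos'],s['opening'],s['force'],s['ft_torque'])
p=s['tool_pos']; ph=np.arctan2(p[2]+19-80,613.3-p[0]); print('phi',np.degrees(ph),'r',np.hypot(p[2]+19-80,613.3-p[0]))
P=cloud('scene',d).reshape(-1,3); P=P[d.ravel()>0]
print('bar end',line(box(P,(580,650,145,200,125,190))))
b=box(P,(540,690,20,141,85,145)); print('roof',line(b))
for q in ['knob']:
  for r in arm.place_of('scene',q)[:2]: print(q,r['score'],tow(cal('scene')[2],r['point']).round(1))
a0=ph
for D in np.arange(54,91,6): 
    a=np.radians(D); print(D,((140*(np.cos(ph)-np.cos(a)))/60).round(3),(-140*(np.sin(a)-np.sin(ph))/60).round(3))
```

```text
17.25 [ 521.86093197 -112.48964052  164.06159474] 0.3064072983343302 [ 18.59427229   2.1826346  -21.24996558] [ 0.39923779 -3.85996779 -0.84975822]
phi 48.41968402517035 r 137.7780660030936
bar end (array([616.2, 170. , 161.3]), array([ 0.057, -0.998, -0.002]), 99, array([602., 146., 154.]), array([623., 192., 168.]))
roof (array([652.3,  81.7, 124.4]), array([-0.013, -1.   ,  0.007]), 739, array([569.,  33., 100.]), array([671., 131., 145.]))
knob 0.94 [ 512.3 -112.7  176.5]
54 0.177 -0.142
60 0.382 -0.275
66 0.6 -0.386
72 0.828 -0.474
78 1.063 -0.537
84 1.305 -0.575
90 1.549 -0.588
```

Call:
jog_arm([
  [[-1,0.05,-0.015,0.02,0,0,0],[-1,0.12,-0.015,-0.06,0,0,0],[-1,0.23,-0.015,-0.135,0,0,0],[-1,0.33,-0.015,-0.2,0,0,0],[-1,0.43,-0.015,-0.265,0,0,0],[-1,0.53,-0.015,-0.32,0,0,0],[-1,0.64,-0.015,-0.37,0,0,0],[-1,0.75,-0.015,-0.415,0,0,0],[-1,0.86,-0.015,-0.46,0,0,0],[-1,1.0,-0.015,-0.5,0,0,0],[-1,1.1,-0.015,-0.52,0,0,0],[-1,1.1,-0.015,-0.52,0,0,0]],
])

```text
clock: 18.8
tool_pos: [585.6, -111.6, 195.2]
eef_rot: [[1.0, -0.0, -0.0], [-0.0, -1.0, 0.0], [-0.0, -0.0, -1.0]]
force: [0.7, 0.9, -1.3]
opening: 0.001
```

```bash
cat > lev.py <<'E'
from h import *
from m import *
s=arm.sense(); print(s['clock'],s['tool_pos'],s['opening'],s['force'],s['ft_torque'])
p=s['tool_pos']; ph=np.arctan2(p[2]+19-80,613.3-p[0]); print('phi',np.degrees(ph),'r',np.hypot(p[2]+19-80,613.3-p[0]))
import sys
for n in ['scene','top']:
    im,d=arm.read_camera(n); save(n+sys.argv[1]+'.png',im)
    P=cloud(n,d).reshape(-1,3); P=P[d.ravel()>0]
    b=box(P,(580,650,145,200,125,190)); print(n,'bar end',line(b) if len(b) else 0)
    b=box(P,(540,690,20,141,85,150)); print('roof',line(b) if len(b) else 0)
    b=box(P,(500,680,-122,-103,100,185)); print('rod',line(b) if len(b)>3 else 0)
    T=cal(n)[2]
    for r in arm.place_of(n,'knob')[:2]: print('knob',r['score'],tow(T,r['point']).round(1))
E
python3 lev.py 7
```

```text
18.8 [ 585.60884319 -111.5791078   195.19214475] 0.000899413098038282 [ 0.68805089  0.87452659 -1.31137121] [0.02621714 0.02842581 0.04307542]
phi 78.34041484261027 r 137.01945802755117
scene bar end (array([616.6, 169.7, 151.2]), array([0.037, 0.999, 0.013]), 108, array([607., 145., 143.]), array([624., 193., 157.]))
roof (array([645.5,  81.9, 123. ]), array([ 0.029,  0.999, -0.032]), 1013, array([573.,  21.,  91.]), array([671., 139., 150.]))
rod (array([ 539.9, -113.3,  110. ]), array([ 0.959, -0.022, -0.281]), 79, array([ 506., -119.,  100.]), array([ 576., -108.,  122.]))
knob 0.69 [ 479.1 -110.4  125.8]
top bar end (array([610.9, 169.5, 152.7]), array([-0.004,  1.   , -0.009]), 107, array([604., 146., 146.]), array([619., 194., 158.]))
roof (array([592.7,  83.7, 123.1]), array([-0.999, -0.03 , -0.03 ]), 906, array([553.,  21.,  93.]), array([669., 140., 150.]))
rod (array([ 536.2, -112.8,  111.7]), array([-0.964, -0.021,  0.263]), 84, array([ 501., -118.,  100.]), array([ 611., -104.,  125.]))
knob 0.56 [ 482.6 -116.3  124.9]
```

The knob slipped out and the lever sprang back. I'll check the roof first.

```bash
python3 lev.py 8
python3 - <<'E'
import cv2
im=cv2.imread('pics/scene8.png'); cv2.imwrite('pics/c8.png',cv2.resize(im[140:300,180:400],None,fx=3,fy=3))
E
```

```text
19.0 [ 585.02624003 -111.75357859  195.22450041] 0.001194357695667595 [ 0.33603908 -0.74687717  0.14590514] [-0.00675696  0.01010421  0.00040809]
phi 78.10481422620153 r 137.17004780152755
scene bar end (array([616.3, 169.9, 150.8]), array([-0.016, -1.   , -0.005]), 108, array([605., 147., 140.]), array([623., 193., 158.]))
roof (array([645.7,  82.2, 122.8]), array([ 0.022,  1.   , -0.02 ]), 1006, array([571.,  21.,  93.]), array([670., 140., 150.]))
rod (array([ 538.2, -113.3,  110.4]), array([ 0.96 , -0.011, -0.281]), 76, array([ 508., -119.,  101.]), array([ 578., -108.,  122.]))
knob 0.79 [ 478.9 -111.6  124.6]
top bar end (array([610.9, 169.5, 152.7]), array([-0.003, -0.999,  0.036]), 107, array([604., 145., 142.]), array([620., 194., 159.]))
roof (array([592.8,  83.5, 123.4]), array([-1.   , -0.005, -0.023]), 913, array([553.,  21.,  93.]), array([669., 141., 150.]))
rod (array([ 533.4, -112.9,  112.6]), array([-0.943,  0.001,  0.332]), 80, array([ 501., -119.,  100.]), array([ 572., -107.,  128.]))
knob 0.72 [ 480.  -114.6  122.7]
```

View pics/c8.png

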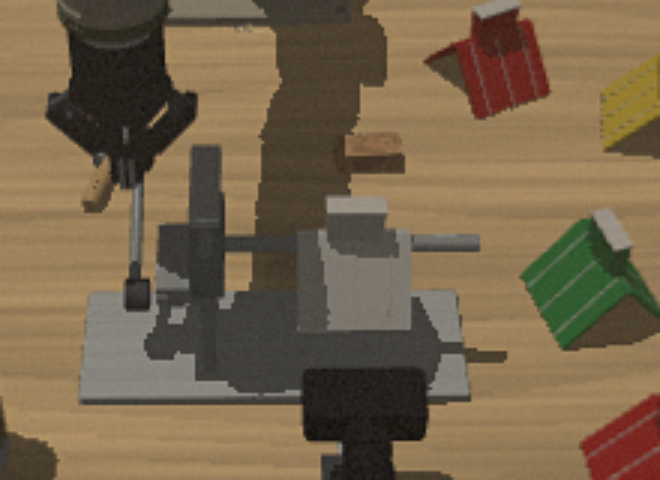

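The roof is still astride the bar (crop (355,270)), and the lever rests at about 16°. The pads had gripped the ball above its equator (27 mm opening against 30 mm). I'll go back and grip lower and harder.

Call:
jog_arm([
  [[-1,-0.3,0.01,-0.7,0,0,0],[-1,-1.0,0.01,-0.7,0,0,0],[0.5,-1.6,0.01,-0.7,0,0,0],[0.5,-1.78,0.01,-0.7,0,0,0],[0.5,-1.78,0.01,-0.7,0,0,0],[0.5,-1.78,0.01,-0.7,0,0,0],[0.5,-1.78,0.01,-0.7,0,0,0]],
])

```text
clock: 20.08
tool_pos: [479.1, -112.0, 237.1]
eef_rot: [[1.0, 0.0, -0.0], [0.0, -1.0, 0.001], [-0.0, -0.001, -1.0]]
force: [-0.1, 0.5, -0.2]
opening: 0.748
```

```bash
cat > kn.py <<'E'
from h import *
from m import *
from scipy.optimize import least_squares
K,k,T=cal('wrist'); s=arm.sense(); print(s['clock'],s['tool_pos'],s['opening'])
im,d=arm.read_camera('wrist'); P=cloud('wrist',d,T); g=im.max(2)<90
Q=P[(d>0)&g]; Q=box(Q,(440,515,-135,-90,70,160)); print(len(Q),Q.min(0),Q.max(0))
f=lambda c:np.linalg.norm(Q-c,axis=1)-15
r=least_squares(f,[479,-113,115],loss='soft_l1',f_scale=1.0); print('sphere',r.x.round(1),np.abs(f(r.x)).mean())
R=P[d>0]; R=box(R,(510,570,-125,-100,75,160)); print('rod',line(R))
E
python3 kn.py
```

```text
20.075 [ 479.10628238 -112.03110548  237.06033943] 0.7475971144967071
1464 [ 465.89716102 -126.78212714  113.44974316] [514.82592529 -99.13052543 140.97841888]
sphere [ 494.1 -112.4  137.7] 4.591437129250314
rod (array([ 539.4, -113.6,  109. ]), array([-0.948,  0.009,  0.317]), 1213, array([ 510., -119.,   96.]), array([ 570., -108.,  121.]))
```

```bash
sed -i 's/515,-135,-90,70,160/492,-135,-90,70,160/; s/\[479,-113,115\]/[480,-113,Q[:,2].max()-15]/; s/,loss=.*1.0)/)/' kn.py; python3 kn.py
```

```text
20.125 [ 478.96379701 -112.02362761  237.03441205] 0.7519494505343033
1099 [ 466.51038266 -126.83025367  123.13564644] [491.99732365 -99.12699871 141.02769025]
sphere [ 479.1 -113.4  124.7] 0.3873818306993322
rod (array([ 539.4, -113.5,  109. ]), array([-0.948,  0.008,  0.32 ]), 1225, array([ 510., -119.,   96.]), array([ 570., -108.,  122.]))
```

Call:
jog_arm([
  [[0.4,0,0.013,0.8,0,0,0],[0.4,0,0.013,1.5,0,0,0],[0.2,0,0.013,2.0,0,0,0],[0.2,0,0.013,2.24,0,0,0],[0.2,0,0.013,2.24,0,0,0],[0.2,0,0.013,2.24,0,0,0],[-1,0,0.013,2.24,0,0,0],[-1,0,0.013,2.24,0,0,0],[-1,0,0.013,2.24,0,0,0],[-1,0,0.013,2.24,0,0,0],[-1,0,0.013,2.24,0,0,0]],
], squeeze=30)

```text
clock: 21.55
tool_pos: [478.7, -112.4, 103.0]
eef_rot: [[1.0, 0.0, 0.0], [0.0, -1.0, 0.001], [0.0, -0.001, -1.0]]
force: [0.5, 6.3, 0.2]
opening: 0.33
```

Call:
jog_arm([
  [[0.1,0,-0.012,0,0,0,0],[0.1,0,-0.012,0,0,0,0],[0.1,0,-0.012,0.07,0,0,0],[0.1,0,-0.012,0.07,0,0,0],[-1,0,-0.012,0.07,0,0,0],[-1,0,-0.012,0.07,0,0,0],[-1,0,-0.012,0.07,0,0,0],[-1,0,-0.012,0.07,0,0,0]],
], squeeze=30)

```text
clock: 22.55
tool_pos: [478.3, -112.4, 98.7]
eef_rot: [[1.0, -0.0, -0.0], [-0.0, -1.0, -0.0], [-0.0, 0.0, -1.0]]
force: [-0.6, 0.0, 0.1]
opening: 0.332
```

```bash
python3 kn.py; python3 -c "
from h import *
s=arm.sense();print(s['tool_pos'],s['force'],s['opening'])"
```

```text
22.55 [ 478.34882861 -112.35086406   98.67813566] 0.33176579231759046
9238 [ 465.81012987 -134.99818606   99.61092459] [491.99781335 -90.00270116 159.95197943]
sphere [ 490.  -112.4  137.5] 6.53204952740496
rod (array([ 540.1, -113.4,  107.9]), array([-0.949,  0.005,  0.314]), 4771, array([ 510., -119.,   94.]), array([ 570., -108.,  120.]))
[ 478.3870877  -112.33010832   98.67636539] [ 0.06367642 -0.03279688 -0.27043219] 0.33431520244896623
```

Call:
jog_arm([
  [[-1,0,0,0,0,0,0],[-1,0.04,0,-0.1,0,0,0],[-1,0.08,0,-0.21,0,0,0],[-1,0.14,0,-0.32,0,0,0],[-1,0.19,0,-0.43,0,0,0],[-1,0.26,0,-0.53,0,0,0],[-1,0.33,0,-0.635,0,0,0],[-1,0.33,0,-0.635,0,0,0]],
], squeeze=110)

```text
clock: 23.6
tool_pos: [498.7, -112.4, 137.6]
eef_rot: [[1.0, 0.0, 0.001], [0.0, -1.0, -0.001], [0.001, 0.001, -1.0]]
force: [-5.5, 0.1, 0.1]
opening: 0.309
```

Call:
jog_arm([
  [[-1,0.07,0,-0.1,0,0,0],[-1,0.15,0,-0.195,0,0,0],[-1,0.23,0,-0.285,0,0,0],[-1,0.32,0,-0.37,0,0,0],[-1,0.415,0,-0.45,0,0,0],[-1,0.51,0,-0.52,0,0,0],[-1,0.61,0,-0.59,0,0,0],[-1,0.715,0,-0.655,0,0,0],[-1,0.715,0,-0.655,0,0,0]],
])

```text
clock: 24.72
tool_pos: [542.5, -112.1, 177.6]
eef_rot: [[1.0, -0.001, 0.003], [-0.001, -1.0, 0.0], [0.003, -0.0, -1.0]]
force: [-0.4, -0.4, 0.2]
opening: 0.0
```

```bash
python3 lev.py 9
```

```text
24.725 [ 542.53753745 -112.10762299  177.55933293] 0.0003947654375890161 [-0.35071346 -0.41100533  0.15595984] [-0.02817345  0.02875065  0.02761741]
phi 58.73831697072206 r 136.35763344860823
scene bar end (array([616.9, 169.5, 151.5]), array([-0.015, -1.   ,  0.011]), 109, array([607., 145., 140.]), array([624., 193., 160.]))
roof (array([646.2,  82. , 123. ]), array([ 0.025,  0.999, -0.029]), 998, array([569.,  21.,  93.]), array([670., 139., 150.]))
rod (array([ 537.9, -113.7,  118.2]), array([-0.846,  0.023,  0.533]), 105, array([ 500., -120.,  100.]), array([ 582., -107.,  185.]))
knob 0.52 [ 483.5 -111.9  129.2]
top bar end (array([611. , 169.3, 152.7]), array([0.   , 1.   , 0.002]), 106, array([604., 145., 144.]), array([619., 194., 159.]))
roof (array([592.7,  83.6, 123. ]), array([-1.   , -0.   , -0.018]), 901, array([552.,  21.,  92.]), array([670., 140., 150.]))
rod (array([ 527.8, -112.2,  116.8]), array([-0.928, -0.054,  0.369]), 66, array([ 501., -118.,  100.]), array([ 610., -103.,  179.]))
knob 0.79 [ 480.5 -116.2  127.8]
```

It slipped again. At 48° in the first try the knob was already near (512,177), lagging the tool by about 10 mm, so it creeps along the pads. I'll regrip and track the slip in small steps.

Call:
jog_arm([
  [[-1,0,0,-0.6,0,0,0],[0.2,-0.6,0,-1.0,0,0,0],[0.3,-1.05,0.01,-1.0,0,0,0],[0.3,-1.05,0.01,-1.0,0,0,0],[0.3,-1.05,0.01,-1.0,0,0,0]],
], squeeze=30)

```text
clock: 25.55
tool_pos: [478.5, -113.0, 236.2]
eef_rot: [[1.0, -0.001, 0.001], [-0.001, -1.0, -0.0], [0.001, 0.0, -1.0]]
force: [0.3, -0.3, -0.4]
opening: 0.651
```

```bash
python3 kn.py
```

```text
25.55 [ 478.50039563 -112.96499949  236.23898162] 0.650879860851485
1107 [ 466.38294925 -127.03669371  122.10821138] [491.99643142 -98.75658677 141.34183474]
sphere [ 479.2 -113.4  124.8] 0.38246148235804855
rod (array([ 540. , -113.8,  108.7]), array([-0.947,  0.003,  0.32 ]), 1260, array([ 510., -119.,   95.]), array([ 570., -108.,  121.]))
```

Call:
jog_arm([
  [[0.2,0.02,-0.008,0.8,0,0,0],[0.2,0.02,-0.008,1.6,0,0,0],[0.1,0.02,-0.008,2.1,0,0,0],[0.1,0.02,-0.008,2.22,0,0,0],[0.1,0.02,-0.008,2.22,0,0,0],[-1,0.02,-0.008,2.22,0,0,0],[-1,0.02,-0.008,2.22,0,0,0],[-1,0.02,-0.008,2.22,0,0,0],[-1,0.02,-0.008,2.22,0,0,0]],
], squeeze=90)

```text
clock: 26.72
tool_pos: [479.9, -112.3, 103.4]
eef_rot: [[1.0, -0.0, 0.001], [-0.0, -1.0, -0.0], [0.001, 0.0, -1.0]]
force: [2.0, 2.5, -0.8]
opening: 0.312
```

```bash
cat > st.py <<'E'
from h import *
from m import *
import sys
s=arm.sense(); print(s['clock'],s['tool_pos'].round(1),s['opening'],s['force'].round(1))
K,k,T=cal('wrist'); im,d=arm.read_camera('wrist'); save('w_'+sys.argv[1]+'.png',im)
P=cloud('wrist',d,T); R=P[d>0]
for lo,hi in ((25,75),(35,100)):
    c=R[:,:3]; dx=611.9-c[:,0]; dz=c[:,2]-80; r=np.hypot(dx,dz)
    b=c[(r>lo)&(r<hi)&(np.abs(c[:,1]+113.4)<4)&(dz>5)]
    if len(b)>20: print('lever deg (surface)',np.degrees(np.median(np.arctan2(b[:,2]-80,611.9-b[:,0]))).round(1),len(b), np.linalg.svd(b-b.mean(0),full_matrices=False)[2][0].round(3))
E
python3 st.py a
```

```text
26.725 [ 479.9 -112.3  103.4] 0.31193562267189384 [ 2.   2.5 -0.8]
lever deg (surface) 23.7 2622 [-0.951 -0.003  0.309]
lever deg (surface) 22.2 3463 [-0.951 -0.001  0.31 ]
```

View pics/w_a.png

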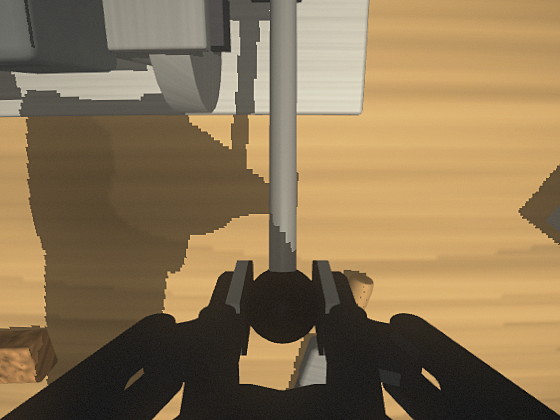

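The knob (283,305) is squarely between the pads. Small tracked steps from here.

Call:
jog_arm([
  [[-1,0.04,0,-0.1,0,0,0],[-1,0.08,0,-0.21,0,0,0],[-1,0.13,0,-0.32,0,0,0],[-1,0.19,0,-0.43,0,0,0],[-1,0.19,0,-0.43,0,0,0]],
])

```text
clock: 27.4
tool_pos: [490.7, -112.3, 128.7]
eef_rot: [[1.0, -0.0, -0.001], [-0.0, -1.0, 0.0], [-0.001, -0.0, -1.0]]
force: [3.3, 0.9, -6.4]
opening: 0.311
```

```bash
python3 st.py b
```

```text
27.4 [ 490.7 -112.3  128.7] 0.3108608111251643 [ 3.3  0.9 -6.4]
lever deg (surface) 34.8 1878 [-0.872 -0.004  0.489]
lever deg (surface) 33.3 2613 [-0.872 -0.004  0.489]
```

Call:
jog_arm([
  [[-1,0.07,0,-0.11,0,0,0],[-1,0.145,0,-0.215,0,0,0],[-1,0.225,0,-0.31,0,0,0],[-1,0.3,0,-0.405,0,0,0],[-1,0.3,0,-0.405,0,0,0]],
])

```text
clock: 28.08
tool_pos: [511.7, -112.3, 153.6]
eef_rot: [[1.0, -0.002, 0.006], [-0.002, -1.0, 0.001], [0.006, -0.001, -1.0]]
force: [18.0, -0.7, -19.3]
opening: 0.307
```

```bash
python3 st.py c
```

```text
28.075 [ 511.7 -112.3  153.6] 0.30665958248310754 [ 18.   -0.7 -19.3]
lever deg (surface) 45.7 1324 [-0.761 -0.001  0.648]
lever deg (surface) 44.3 1943 [-0.764 -0.     0.645]
```

Call:
jog_arm([
  [[-1,0.033,0,0.028,0,0,0],[-1,0.033,0,0.028,0,0,0]],
])

```text
clock: 28.38
tool_pos: [510.2, -112.4, 151.5]
eef_rot: [[1.0, -0.002, -0.002], [-0.002, -1.0, 0.001], [-0.002, -0.001, -1.0]]
force: [-2.5, 1.9, -1.3]
opening: 0.308
```

```bash
python3 st.py d
python3 - <<'E'
from h import *
from m import *
im,d=arm.read_camera('scene'); P=cloud('scene',d).reshape(-1,3); P=P[d.ravel()>0]
dx=612-P[:,0]; dz=P[:,2]-80; r=np.hypot(dx,dz)
b=P[(r>25)&(r<110)&(np.abs(P[:,1]+113.4)<7)&(dz>10)&(dx>-10)]; print('rod scene',line(b))
print('bar',line(box(P,(580,650,145,200,125,190))))
E
```

```text
28.375 [ 510.2 -112.4  151.5] 0.3081102929586908 [-2.5  1.9 -1.3]
lever deg (surface) 44.7 1350 [-0.773  0.001  0.634]
lever deg (surface) 43.2 2013 [-0.776  0.002  0.631]
rod scene (array([ 562. , -113.6,  126.8]), array([ 0.769, -0.   , -0.639]), 124, array([ 530., -118.,   95.]), array([ 595., -109.,  155.]))
bar (array([616.7, 169.1, 158.9]), array([ 0.001,  1.   , -0.011]), 108, array([609., 146., 151.]), array([623., 192., 166.]))
```

```bash
cat > kf.py <<'E'
from h import *
from m import *
from scipy.optimize import least_squares
s=arm.sense(); p=s['tool_pos']
for n in ('wrist','scene'):
    K,k,T=cal(n); im,d=arm.read_camera(n); P=cloud(n,d,T); g=(im.max(2)<110)&(d>0)
    Q=P[g]; Q=Q[(np.abs(Q[:,1]+113)<11)&(np.linalg.norm((Q-[p[0]-3,-113,p[2]+19])[:,[0,2]],axis=1)<28)]
    if len(Q)<15: print(n,'few',len(Q)); continue
    r=least_squares(lambda c:np.linalg.norm(Q-np.array([c[0],-113.0,c[1]]),axis=1)-15,[p[0]-3,p[2]+15],loss='soft_l1',f_scale=1.)
    c=r.x; print(n,len(Q),'knob xz',c.round(1),'res',np.sqrt(2*r.cost/len(Q)).round(2),'off from tcp',(c-p[[0,2]]).round(1),'rad,deg',np.hypot(612-c[0],c[1]-80).round(1),np.degrees(np.arctan2(c[1]-80,612-c[0])).round(1))
E
python3 kf.py; python3 -c "
from h import *
s=arm.sense();print(s['clock'],s['opening'],s['force'])"
```

```text
wrist 4588 knob xz [504.3 168. ] res 1.6 off from tcp [-6.  16.4] rad,deg 139.1 39.2
scene 100 knob xz [505.1 168.5] res 2.08 off from tcp [-5.1 16.9] rad,deg 138.7 39.6
28.575 0.3058447266407693 [-5.30107536  2.77253903  0.78736613]
```

Wrist and scene agree: knob at (504.5,168.2), lever at 39°. The knob rolls and creeps in the pads as it turns relative to the tool. So from here I'll pitch the tool along with the lever, which removes the relative rotation.

```bash
cat > arc.py <<'E'
from h import *
import sys
# args: phi_now, off_x, off_z(behind tcp, up) in world-aligned tool-down frame, pitch_now
def plan(phi0,off,phis,ths,axis=(612,80),R=140):
    s=arm.sense(); R0=np.array(s['eef_rot']); 
    k0=np.array([axis[0]-R*np.cos(np.radians(phi0)),axis[1]+R*np.sin(np.radians(phi0))])
    for ph,th in zip(phis,ths):
        a=np.radians(ph); k=np.array([axis[0]-R*np.cos(a),axis[1]+R*np.sin(a)]); t=np.radians(th)
        # rotation about +y by t: (x,z)->(x c+z s, -x s+z c)
        o=np.array([off[0]*np.cos(t)+off[1]*np.sin(t),-off[0]*np.sin(t)+off[1]*np.cos(t)])
        d=(k-o)-(k0-np.array(off)); v=R0.T@np.array([d[0],0,d[1]])/60
        print(ph,th,v.round(3).tolist(),'ry',round(-th/6,2))
E
python3 - <<'E'
from arc import *
print(np.array(arm.calibration('wrist')['tool_from_camera']).round(2).tolist()); print(arm.sense()['q'])
plan(39.3,(-5.5,16.6),range(42,91,6),[3,9,15,21,27,33,39,42,42])
E
```

```text
[[-0.0, -0.95, -0.31, 77.92], [1.0, -0.0, 0.0, 0.68], [-0.0, -0.31, 0.95, -142.6], [0.0, 0.0, 0.0, 1.0]]
[ 34.84366646  12.20213341 -30.50381199 103.61828445   6.73844872
  66.03473068 -87.90818551]
42 3 [0.057, -0.0, -0.079] ry -0.5
48 9 [0.2, -0.0, -0.245] ry -1.5
54 15 [0.359, -0.0, -0.396] ry -2.5
60 21 [0.533, -0.001, -0.529] ry -3.5
66 27 [0.72, -0.001, -0.643] ry -4.5
72 33 [0.918, -0.001, -0.737] ry -5.5
78 39 [1.125, -0.001, -0.81] ry -6.5
84 42 [1.352, -0.002, -0.854] ry -7.0
90 42 [1.596, -0.002, -0.867] ry -7.0
```

Call:
jog_arm([
  [[-1,0.057,0,-0.079,0,-0.5,0],[-1,0.13,0,-0.163,0,-1.0,0],[-1,0.2,0,-0.245,0,-1.5,0],[-1,0.28,0,-0.322,0,-2.0,0],[-1,0.36,0,-0.396,0,-2.5,0],[-1,0.445,0,-0.465,0,-3.0,0],[-1,0.533,0,-0.529,0,-3.5,0]],
], squeeze=60)

```text
clock: 29.45
tool_pos: [542.6, -112.5, 183.5]
eef_rot: [[0.933, -0.001, -0.361], [-0.001, -1.0, 0.0], [-0.361, 0.0, -0.933]]
force: [-5.0, 3.1, -0.3]
opening: 0.309
```

```bash
python3 kf.py; python3 st.py e; python3 -c "
from h import *
print(arm.sense()['q'])"
```

```text
wrist 4328 knob xz [542.7 200.9] res 1.19 off from tcp [ 0.1 17.5] rad,deg 139.4 60.2
scene 88 knob xz [543.  200.9] res 1.78 off from tcp [ 0.4 17.4] rad,deg 139.2 60.3
29.55 [ 542.8 -112.5  183.5] 0.3028034662488031 [-5.7  2.3  4.7]
lever deg (surface) 65.7 1351 [-0.495  0.002  0.869]
lever deg (surface) 64.3 2001 [-0.496  0.002  0.868]
[ 25.39122729  30.49312631 -28.11596961  79.08957989  13.17507457
  94.98880983 -93.31356132]
```

Lever at 60.2° with no slip. Continuing.

Run:
```python
from arc import *
plan(60.2,(0.2,17.4),[63,66,69,72,75,78,81,84,87,90],[3,5.5,7.5,9.5,11,12,12,12,12,12])
```

```text
63 3 [0.06, -0.0, -0.082] ry -0.5
66 5.5 [0.132, -0.0, -0.167] ry -0.92
69 7.5 [0.21, -0.0, -0.249] ry -1.25
72 9.5 [0.293, -0.0, -0.326] ry -1.58
75 11 [0.382, -0.0, -0.399] ry -1.83
78 12 [0.478, -0.0, -0.468] ry -2.0
81 12 [0.582, -0.001, -0.532] ry -2.0
84 12 [0.689, -0.001, -0.59] ry -2.0
87 12 [0.8, -0.001, -0.643] ry -2.0
90 12 [0.912, -0.001, -0.69] ry -2.0
```

Call:
jog_arm([
  [[-1,0.06,0,-0.082,0,-0.5,0],[-1,0.132,0,-0.167,0,-0.92,0],[-1,0.21,0,-0.249,0,-1.25,0],[-1,0.293,0,-0.326,0,-1.58,0],[-1,0.382,0,-0.399,0,-1.83,0],[-1,0.478,0,-0.468,0,-2.0,0],[-1,0.582,0,-0.532,0,-2.0,0],[-1,0.69,0,-0.59,0,-2.0,0]],
])

```text
clock: 30.6
tool_pos: [594.8, -112.9, 202.5]
eef_rot: [[0.84, -0.0, -0.543], [-0.001, -1.0, -0.0], [-0.543, 0.001, -0.84]]
force: [0.6, 0.3, 0.0]
opening: -0.002
```

```bash
python3 kf.py; python3 st.py f; python3 -c "
from h import *
print(arm.sense()['q'])"
```

```text
wrist 2072 knob xz [622.4 210.9] res 2.83 off from tcp [27.6  8.4] rad,deg 131.3 94.5
scene few 11
30.7 [ 594.8 -112.6  202.2] 0.0009870879211324602 [-0.2  0.7 -0.1]
lever deg (surface) 25.4 750 [-0.942  0.009  0.335]
lever deg (surface) 23.8 884 [-0.943  0.003  0.333]
[ 17.64912004  45.33193856 -24.93258989  56.86250765  15.72643737
 113.88191752 -93.57441051]
```

Lost again between 60° and 84°. The cause was the earlier slip: the knob sat 6 mm off the pad centre before I began pitching. Next attempt starts leaned back 30°, so almost nothing turns in the grip over the whole arc.

```bash
cat >> arc.py <<'E'
def go(pts):
    """pts: (x,y,z,lean) world TCP, lean about +y from tool down with tool x=+X"""
    from scipy.spatial.transform import Rotation as Ro
    s=arm.sense(); R0=np.array(s['eef_rot']); p0=np.array(s['tool_pos'])
    for x,y,z,l in pts:
        Rt=Ro.from_euler('y',l,degrees=True).as_matrix()@np.diag([1.,-1,-1])
        print((x,y,z,l),(R0.T@(np.array([x,y,z])-p0)/60).round(3).tolist(),(np.degrees(Ro.from_matrix(R0.T@Rt).as_rotvec())/6).round(2).tolist())
E
python3 - <<'E'
from arc import *
go([(580,-112.5,230,25),(560,-112.5,255,16),(540,-112.5,260,7),(505,-112.5,250,-3),(470,-112.5,225,-13),(450,-112.5,208,-22),(434.8,-112.5,199.7,-30)])
E
```

```text
(580, -112.5, 230, 25) [-0.455, -0.001, -0.259] [0.0, 1.32, -0.0]
(560, -112.5, 255, 16) [-0.962, -0.0, -0.428] [0.0, 2.82, -0.0]
(540, -112.5, 260, 7) [-1.287, -0.0, -0.317] [0.0, 4.32, -0.0]
(505, -112.5, 250, -3) [-1.686, -0.0, 0.14] [0.0, 5.98, -0.0]
(470, -112.5, 225, -13) [-1.95, -0.0, 0.806] [0.0, 7.65, -0.0]
(450, -112.5, 208, -22) [-2.076, -0.0, 1.225] [0.0, 9.15, -0.0]
(434.8, -112.5, 199.7, -30) [-2.213, -0.0, 1.479] [0.0, 10.48, -0.0]
```

Call:
jog_arm([
  [[-1,-0.455,0,-0.26,0,1.32,0],[-1,-0.96,0,-0.43,0,2.82,0],[-1,-1.29,0,-0.32,0,4.32,0],[0.3,-1.69,0,0.14,0,5.98,0],[0.3,-1.95,0,0.8,0,7.65,0],[0.3,-2.08,0,1.22,0,9.15,0],[0.3,-2.21,0,1.48,0,10.48,0],[0.3,-2.21,0,1.48,0,10.48,0],[0.3,-2.21,0,1.48,0,10.48,0]],
], squeeze=40)

```text
clock: 31.88
tool_pos: [435.2, -112.5, 200.5]
eef_rot: [[0.866, 0.0, 0.5], [0.001, -1.0, -0.002], [0.5, 0.002, -0.866]]
force: [0.7, -0.0, 0.4]
opening: 0.646
```

```bash
python3 kn.py
python3 - <<'E'
from arc import *
s=arm.sense(); print(s['clock'],s['eef_rot'].round(3).tolist(),s['q'])
go([(489.8,-112.5,104.4,-30)])
E
```

```text
31.875 [ 435.16579527 -112.47839715  200.46283307] 0.6462171227432655
1418 [ 464.37199185 -127.60266436  122.88742386] [491.80282504 -98.95116324 141.47411254]
sphere [ 479.2 -113.4  124.7] 0.3692097443827835
rod (array([ 538.4, -113.7,  109.4]), array([-0.948,  0.009,  0.319]), 883, array([ 510., -119.,   95.]), array([ 570., -108.,  121.]))
31.925 [[0.866, 0.001, 0.5], [0.001, -1.0, -0.001], [0.5, 0.001, -0.866]] [ 40.35784218 -22.48999446 -21.10922416 132.61847202 -25.90905272
  42.2146632  -55.91402529]
(489.8, -112.5, 104.4, -30) [-0.022, 0.0, 1.84] [0.01, 0.0, 0.01]
```

Call:
jog_arm([
  [[0.3,-0.02,0,0.7,0,0,0],[0.2,-0.02,0,1.3,0,0,0],[0.1,-0.02,0,1.75,0,0,0],[0.1,-0.02,0,1.84,0,0,0],[0.1,-0.02,0,1.84,0,0,0],[-1,-0.02,0,1.84,0,0,0],[-1,-0.02,0,1.84,0,0,0],[-1,-0.02,0,1.84,0,0,0],[-1,-0.02,0,1.84,0,0,0]],
], squeeze=60)

```text
clock: 33.05
tool_pos: [488.3, -112.4, 102.8]
eef_rot: [[0.867, -0.0, 0.498], [0.0, -1.0, -0.0], [0.498, 0.0, -0.867]]
force: [-2.7, 3.1, 0.9]
opening: 0.315
```

```bash
cat >> kf.py <<'E'
    R0=np.array(s['eef_rot']); o=R0.T@np.array([c[0]-p[0],0,c[1]-p[2]]); print('   in tool: x',o[0].round(1),'behind',-o[2].round(1))
print(s['clock'],p.round(1),s['opening'],s['force'].round(1))
E
python3 kf.py
python3 - <<'E'
from arc import *
s=arm.sense();print(s['opening'])
k=np.array([479.2,124.7]); p=s['tool_pos']
plan(18.5,k-p[[0,2]],[22,26,30,34,38,42,46,50,54,58,62,66,70,74,78,82,86,90],[3.5,7,10.5,14,17.5,21,24.5,28,31.5,35,38.5,42,45.5,49,52.5,56,59.5,62])
E
```

```text
wrist 4285 knob xz [478.8 123.2] res 0.94 off from tcp [-9.5 20.4] rad,deg 140.0 18.0
   in tool: x 1.9 behind 22.4
scene 79 knob xz [479.9 124.3] res 2.22 off from tcp [-8.4 21.5] rad,deg 139.3 18.6
   in tool: x 3.4 behind 22.8
33.05 [ 488.3 -112.4  102.8] 0.3148469178146591 [-2.7  3.1  0.9]
0.3223401450388472
22 3.5 [0.085, 0.0, -0.095] ry -0.58
26 7 [0.193, 0.0, -0.197] ry -1.17
30 10.5 [0.308, 0.0, -0.29] ry -1.75
34 14 [0.429, 0.0, -0.375] ry -2.33
38 17.5 [0.555, -0.0, -0.451] ry -2.92
42 21 [0.686, -0.0, -0.518] ry -3.5
46 24.5 [0.822, -0.0, -0.576] ry -4.08
50 28 [0.961, -0.0, -0.623] ry -4.67
54 31.5 [1.103, -0.0, -0.661] ry -5.25
58 35 [1.247, -0.0, -0.689] ry -5.83
62 38.5 [1.392, -0.0, -0.706] ry -6.42
66 42 [1.539, -0.0, -0.713] ry -7.0
70 45.5 [1.685, -0.0, -0.709] ry -7.58
74 49 [1.83, -0.0, -0.696] ry -8.17
78 52.5 [1.974, -0.0, -0.672] ry -8.75
82 56 [2.116, -0.0, -0.638] ry -9.33
86 59.5 [2.255, -0.0, -0.594] ry -9.92
90 62 [2.392, -0.0, -0.534] ry -10.33
```

Call:
jog_arm([
  [[-1,0.04,-0.004,-0.045,0,-0.29,0],[-1,0.085,-0.004,-0.095,0,-0.58,0],[-1,0.193,-0.004,-0.197,0,-1.17,0],[-1,0.308,-0.004,-0.29,0,-1.75,0],[-1,0.429,-0.004,-0.375,0,-2.33,0],[-1,0.555,-0.004,-0.451,0,-2.92,0],[-1,0.686,-0.004,-0.518,0,-3.5,0]],
])

```text
clock: 34.02
tool_pos: [508.0, -112.5, 149.9]
eef_rot: [[0.989, -0.001, 0.151], [-0.001, -1.0, -0.0], [0.151, -0.0, -0.989]]
force: [-0.5, 3.4, -4.5]
opening: 0.318
```

```bash
python3 kf.py
```

```text
wrist 4281 knob xz [506.5 171.9] res 0.8 off from tcp [-1.5 22. ] rad,deg 139.9 41.1
   in tool: x 1.8 behind 22.0
scene 95 knob xz [509.3 173.2] res 1.85 off from tcp [ 1.3 23.3] rad,deg 138.7 42.2
   in tool: x 4.8 behind 22.9
34.025 [ 508.  -112.5  149.9] 0.31822232924886507 [-0.5  3.4 -4.5]
```

No slip at 41° (the knob is still at tool x 1.8, 22 behind). Continuing.

Run:
```python
from arc import *
plan(41.3,(-1.5,22.),[45,49,53,57,61,65,69,73,77,81,85,88,90],[3.5,7,10.5,14,18,21.5,25,28.5,32,35,38,39.5,40.5])
```

```text
45 3.5 [0.096, -0.0, -0.096] ry -0.58
49 7 [0.209, -0.0, -0.191] ry -1.17
53 10.5 [0.328, -0.0, -0.279] ry -1.75
57 14 [0.452, -0.0, -0.357] ry -2.33
61 18 [0.579, -0.0, -0.428] ry -3.0
65 21.5 [0.713, -0.0, -0.488] ry -3.58
69 25 [0.851, -0.001, -0.539] ry -4.17
73 28.5 [0.992, -0.001, -0.58] ry -4.75
77 32 [1.136, -0.001, -0.61] ry -5.33
81 35 [1.284, -0.001, -0.629] ry -5.83
85 38 [1.432, -0.001, -0.637] ry -6.33
88 39.5 [1.547, -0.001, -0.632] ry -6.58
90 40.5 [1.623, -0.001, -0.626] ry -6.75
```

Call:
jog_arm([
  [[-1,0.096,-0.004,-0.096,0,-0.58,0],[-1,0.209,-0.004,-0.191,0,-1.17,0],[-1,0.328,-0.004,-0.279,0,-1.75,0],[-1,0.452,-0.004,-0.357,0,-2.33,0],[-1,0.579,-0.004,-0.428,0,-3.0,0],[-1,0.713,-0.004,-0.488,0,-3.58,0]],
])

```text
clock: 34.88
tool_pos: [545.7, -112.6, 185.6]
eef_rot: [[0.975, -0.001, -0.222], [-0.001, -1.0, 0.0], [-0.222, 0.0, -0.975]]
force: [-5.8, -0.0, 2.9]
opening: 0.319
```

```bash
python3 kf.py
python3 - <<'E'
from arc import *
print(arm.sense()['q'])
E
```

```text
wrist 4504 knob xz [571.4 219.4] res 2.74 off from tcp [25.7 33.7] rad,deg 145.2 73.8
   in tool: x 17.6 behind 38.6
scene 96 knob xz [570.3 217.6] res 2.93 off from tcp [24.6 31.9] rad,deg 143.8 73.1
   in tool: x 16.9 behind 36.6
34.875 [ 545.7 -112.6  185.6] 0.3193064377060849 [-5.8 -0.   2.9]
[ 29.2960457   24.82819027 -30.60465727  85.26672747  12.28529272
  86.18896122 -92.6100652 ]
```

```bash
sed -i "s/^s=arm.sense(); p=s\['tool_pos'\]/s=arm.sense(); p=s['tool_pos']; e=p+np.array(s['eef_rot'])@np.array([1.8,0,-22.])/; s/\[p\[0\]-3,-113,p\[2\]+19\]/[e[0],-113,e[2]]/; s/<28)/<19)/; s/\[p\[0\]-3,p\[2\]+15\]/[e[0],e[2]]/" kf.py; python3 kf.py; python3 st.py g
python3 - <<'E'
from arc import *
s=arm.sense(); e=(np.array(s['eef_rot'])@np.array([1.8,0,-22.]))[[0,2]]; k=s['tool_pos'][[0,2]]+e
ph=np.degrees(np.arctan2(k[1]-80,612-k[0])); print(ph,np.hypot(k[1]-80,612-k[0]))
plan(ph,e,[69,73,77,81,85,88,90],[3,6,9.5,13,16,18,19.5])
E
```

```text
wrist 4323 knob xz [553.1 206.8] res 0.6 off from tcp [ 6.6 20.9] rad,deg 139.8 65.1
   in tool: x 1.9 behind 21.8
scene 94 knob xz [553.2 207.5] res 1.24 off from tcp [ 6.8 21.6] rad,deg 140.3 65.3
   in tool: x 1.9 behind 22.5
34.975 [ 546.4 -112.6  185.9] 0.3156856559971997 [-7.  -1.3  9.7]
35.075 [ 546.2 -112.6  185.8] 0.3207482189809344 [-5.1 -0.9  5.9]
lever deg (surface) 70.4 1005 [-0.422 -0.002  0.906]
lever deg (surface) 68.9 1570 [-0.424 -0.001  0.906]
64.92566843249547 140.02235496209005
69 3 [0.116, -0.0, -0.099] ry -0.5
73 6 [0.235, -0.0, -0.187] ry -1.0
77 9.5 [0.358, -0.0, -0.268] ry -1.58
81 13 [0.485, -0.001, -0.339] ry -2.17
85 16 [0.62, -0.001, -0.4] ry -2.67
88 18 [0.726, -0.001, -0.439] ry -3.0
90 19.5 [0.796, -0.001, -0.462] ry -3.25
```

Call:
jog_arm([
  [[-1,0.114,0.003,-0.106,0,-0.5,0],[-1,0.232,0.003,-0.197,0,-1.0,0],[-1,0.355,0.003,-0.278,0,-1.58,0],[-1,0.482,0.003,-0.35,0,-2.17,0],[-1,0.617,0.003,-0.412,0,-2.67,0],[-1,0.723,0.003,-0.451,0,-3.0,0],[-1,0.793,0.003,-0.474,0,-3.25,0],[-1,0.793,0.003,-0.474,0,-3.25,0]],
])

```text
clock: 36.12
tool_pos: [599.0, -112.6, 201.5]
eef_rot: [[0.847, 0.0, -0.532], [0.0, -1.0, 0.0], [-0.532, -0.0, -0.847]]
force: [-2.1, -4.4, -5.9]
opening: 0.321
```

```bash
python3 kf.py; python3 st.py i
python3 - <<'E'
from h import *
from m import *
im,d=arm.read_camera('scene'); save('s10.png',im); P=cloud('scene',d).reshape(-1,3); P=P[d.ravel()>0]
b=P[(np.abs(P[:,1]+113.4)<7)&(np.abs(P[:,0]-612)<30)&(P[:,2]>95)&(P[:,2]<185)]; print('rod scene',line(b))
print('bar',line(box(P,(580,650,145,200,125,190))))
b=box(P,(540,690,20,141,100,155)); print('roof',line(b))
b=box(P,(590,640,40,130,185,235)); print('lantern',line(b))
cv2.imwrite('pics/c10.png',cv2.resize(im[120:300,180:400,::-1],None,fx=3,fy=3))
E
```

```text
wrist 4311 knob xz [610.1 219.6] res 0.67 off from tcp [11.1 18.1] rad,deg 139.6 89.2
   in tool: x -0.3 behind 21.2
scene 17 knob xz [609.5 217.4] res 1.0 off from tcp [10.5 15.9] rad,deg 137.5 89.0
   in tool: x 0.4 behind 19.0
36.125 [ 599.  -112.6  201.5] 0.32064661703786873 [-2.1 -4.4 -5.9]
36.225 [ 598.9 -112.6  201.5] 0.31933366857246626 [ -2.7  -3.3 -11.3]
lever deg (surface) 94.5 892 [ 0.015 -0.002 -1.   ]
lever deg (surface) 93.0 1394 [ 0.015 -0.001 -1.   ]
rod scene (array([ 615.3, -113.8,  140. ]), array([ 0.023, -0.015, -1.   ]), 103, array([ 607., -120.,   96.]), array([ 624., -109.,  184.]))
bar (array([615.7, 169.3, 169.2]), array([ 0.013,  1.   , -0.003]), 113, array([606., 146., 163.]), array([623., 194., 175.]))
roof (array([651.1,  83. , 133.6]), array([-0.012, -1.   ,  0.009]), 810, array([562.,  33., 110.]), array([671., 133., 155.]))
lantern (array([619. ,  82.9, 205.6]), array([ 0.014,  1.   , -0.009]), 256, array([603.,  58., 185.]), array([627., 109., 219.]))
```

View pics/c10.png

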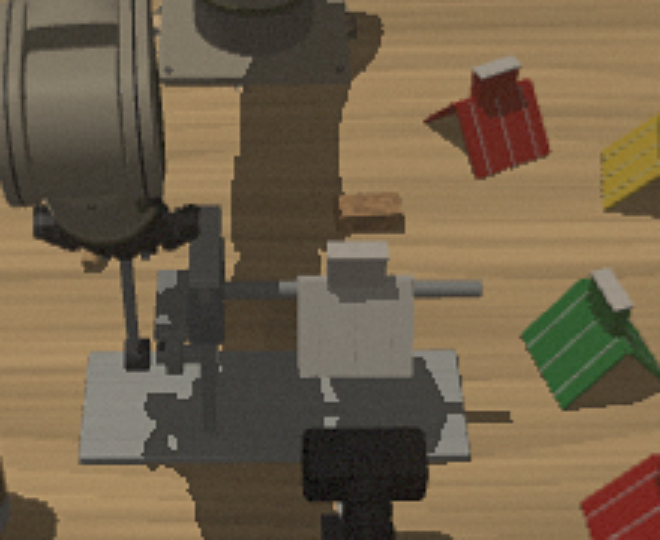

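The lever stands at about 89° (wrist and rod agree), with the roof astride the raised bar (crop (355,320)). A 2 mm nudge to reach the top, relieving the radial load as well.

Call:
jog_arm([
  [[-1,0.018,0.004,-0.004,0,0,0],[-1,0.035,0.004,-0.007,0,0,0],[-1,0.035,0.004,-0.007,0,0,0]],
])

```text
clock: 36.7
tool_pos: [600.5, -112.6, 201.5]
eef_rot: [[0.847, -0.0, -0.532], [0.0, -1.0, 0.0], [-0.532, -0.0, -0.847]]
force: [-4.3, -3.5, -11.9]
opening: 0.318
```

```bash
python3 kf.py; python3 st.py j; python3 st.py k
```

```text
wrist 4297 knob xz [611.5 219.6] res 0.67 off from tcp [11.  18.1] rad,deg 139.6 89.8
   in tool: x -0.3 behind 21.1
scene 19 knob xz [610.5 216.7] res 1.27 off from tcp [ 9.9 15.1] rad,deg 136.7 89.4
   in tool: x 0.4 behind 18.1
36.7 [ 600.5 -112.6  201.5] 0.31841666479746955 [ -4.3  -3.5 -11.9]
36.8 [ 600.5 -112.6  201.6] 0.31730662774126883 [ -4.6  -3.5 -10.9]
lever deg (surface) 95.2 872 [-0.005  0.002  1.   ]
lever deg (surface) 93.7 1369 [-0.002  0.002  1.   ]
36.85 [ 600.5 -112.6  201.6] 0.31641161182992183 [ -4.4  -3.4 -11.6]
lever deg (surface) 95.2 870 [-0.006  0.004  1.   ]
lever deg (surface) 93.7 1364 [-0.002  0.002  1.   ]
```

Call:
jog_arm([
  [[-1,0.009,-0.004,0.014,0,0,0],[-1,0.009,-0.004,0.014,0,0,0],[-1,0.009,-0.004,0.014,0,0,0],[-1,0.009,-0.004,0.014,0,0,0],[-1,0.009,-0.004,0.014,0,0,0],[-1,0.009,-0.004,0.014,0,0,0]],
])

```text
clock: 37.65
tool_pos: [600.9, -112.6, 201.0]
eef_rot: [[0.847, -0.001, -0.532], [-0.001, -1.0, -0.0], [-0.532, 0.001, -0.847]]
force: [-4.4, -2.2, -12.3]
opening: 0.316
```

```bash
python3 st.py l; python3 kf.py
```

```text
37.65 [ 600.9 -112.6  201. ] 0.31564494977048313 [ -4.4  -2.2 -12.3]
lever deg (surface) 94.8 887 [ 0.01 -0.   -1.  ]
lever deg (surface) 93.3 1389 [-0.008  0.003  1.   ]
wrist 4296 knob xz [610.6 219.6] res 0.71 off from tcp [ 9.7 18.6] rad,deg 139.6 89.4
   in tool: x -1.7 behind 20.9
scene 15 knob xz [609.5 216.5] res 1.21 off from tcp [ 8.6 15.5] rad,deg 136.6 89.0
   in tool: x -1.0 behind 17.7
37.7 [ 600.9 -112.6  201. ] 0.319034861440163 [ -5.1  -1.7 -13. ]
```

Call:
jog_arm([
  [[-1,0.02,0,0,0,0,0],[-1,0.037,0,-0.002,0,0,0],[-1,0.037,0,-0.002,0,0,0]],
], squeeze=80)

```text
clock: 38.17
tool_pos: [602.8, -112.6, 201.0]
eef_rot: [[0.847, -0.001, -0.531], [-0.002, -1.0, -0.0], [-0.531, 0.001, -0.847]]
force: [-5.5, -2.5, -6.9]
opening: 0.311
```

```bash
python3 kf.py; python3 st.py m
```

```text
wrist 4308 knob xz [612.5 219.6] res 0.72 off from tcp [ 9.7 18.7] rad,deg 139.6 90.2
   in tool: x -1.7 behind 21.0
scene few 14
38.175 [ 602.8 -112.6  201. ] 0.31079985519245484 [-5.5 -2.5 -6.9]
38.275 [ 602.9 -112.6  200.9] 0.31534803430415176 [-5.2 -1.9 -7. ]
lever deg (surface) 95.5 850 [0.005 0.002 1.   ]
lever deg (surface) 94.1 1355 [-0.006 -0.001 -1.   ]
```

Run:
```python
from h import *
from m import *
im,d=arm.read_camera('scene'); P=cloud('scene',d).reshape(-1,3); P=P[d.ravel()>0]
print('bar',line(box(P,(580,650,145,200,125,190)))); print('lantern',line(box(P,(590,640,40,130,185,235))))
print(arm.sense()['clock'],arm.job_done())
```

```text
bar (array([615.7, 169.6, 169.1]), array([0.018, 1.   , 0.012]), 112, array([605., 146., 162.]), array([624., 193., 174.]))
lantern (array([619.3,  82.4, 206. ]), array([ 0.005, -0.999, -0.037]), 253, array([603.,  58., 186.]), array([627., 109., 219.]))
the job is handed in; nothing more can be done
38.375 None
```

The white roof hangs astride the bar and is released. The lever stands straight up and is held there by the fingers. I handed the job in at 38.4 s.

**Slips on the way:** the knob slipped out of the grip three times while the lever was being turned, and the lever sprang back each time. The roof stayed on the bar throughout. The fourth try worked: I tilted the tool along with the lever so the knob did not turn in the grip.

**Last checks:**
- **Lever:** the wrist camera put the knob at 90.2°, and the rod looked vertical to within about 0.5°. The scene camera had too few points to confirm this at the end.
- **Bar and roof:** the bar is raised, with its visible surface about 18 mm above where it lay before the lift with the roof on. The roof is upright, with the lantern over the middle of the bar. Its length, from y = 33 to 133 mm, is well inside the bar's free end at about 194 mm.
- **Holding force:** about 9 N on the tool with an 80 N grip.

**Remaining doubts:**
- **Creep in the grip:** at 60 N the knob crept about 1 mm/s. I raised the grip to 80 N and set the lever slightly past vertical to allow for it.
- **Other things on the table:** I did not measure them again at the end. No move went near them, and the pictures showed none displaced.

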